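# Refit the spring of the ink-bottle rack and load it

## Robot

A 6-joint arm with a two-finger parallel gripper is mounted at the origin on the work surface. World frame = base frame: x ahead of the robot, y to its left, z up, the work surface at z = 0. Lengths are in m, angles in rad, forces in N, time in s.
With the tool pointing down it reaches from about 0.3 to 0.85 m from the base axis. Payload 4.2 kg.
Tool frame: the origin (TCP) lies at the very end of the fingers, on their centre line; the grasp point (between the pads) lies 19 mm behind it (bot.tcp_to_grasp is the distance from the TCP to the grasp point, in m); z points along the fingers, y is the direction in which the jaws open and shut (so a half turn about z gives the same grasp; the last joint's range is limited). The gripper opens to 91 mm and grips with 3 to 60 N. Pads are 32 mm wide; open, the fingers measure 118 mm over their backs; the gripper's body (76 mm by 178 mm) begins 60 mm behind the grasp point.
Start: joints at [1.176, 0.32, 1.565, -0, 1.257, -0.02], TCP at [0.211, 0.535, 0.214] pointing down, gripper open.
Joint ranges: [-3.11, 3.11], [-0.84, 2.01], [0.21, 2.61], [-1.34, 4.49], [0.05, 2.63], [-2.56, 2.56]. Speed limits (rad/s): [2.57, 2.57, 3.14, 3.14, 3.14, 3.14].

## Interface

Orientations are given as a 3x3 rotation matrix whose columns are the frame's x, y, z axes.
In Python, from workcell import bot gives the robot as it stands. The module is installed in compiled form; this text tells all that it offers.
- The arm moves only by the tool drive_tool, never from a script. Its argument "rows" is a list that holds one entry, the list of rows, each a list of 4 numbers: the shift along the tool's x, y, z in mm, then the turn about the tool's z in degrees. In form: [[[dx, dy, dz, roll], ...]]. A call has 1 to 8 rows; each row is the pose to reach, as a shift and turn from the pose measured when the call began, along the tool's axes at that moment; what a row does not reach only later rows make up. A row lasts 1/12 s, in which the tool goes at most 41.7 mm and 7.16 degrees, less where a joint would pass 70% of its speed; a pose out of reach is approached as far as the arm can. A call with a gripper value outside its range is refused whole. "grip" is the closure, from 0 (fully open) to 1 (shut), set as the call begins (left out, the last holds). The fingers move at their own pace and stop on an object; the grip force is fixed at half the most. Time passes only in rows, so rows that repeat a pose let the fingers close. It gives the time, the measured TCP pose, the force and the opening at its end, in the units of the state.
- bot.get_state(): the state, without advancing time (a new reading comes with each control period).
- bot.read_camera(name): name is "side" or "top"; returns a dict with "image" (400x640x3 uint8, red, green, blue), "fx", "fy", "cx", "cy" (pixels), "k1" (the pictures are not rectified: a ray, as slopes to the right and down, at radius r is drawn at 1 + k1 r^2 times it, then the intrinsics apply), "R" (3x3) and "t" (3): a world point X has camera coordinates R X + t. Camera axes: x right, y down, z forward; pixel columns grow to the right and rows downward; lengths in m; the calibration is good to about 2 mm. A picture is of the moment at which its call begins. There is no depth.
- bot.hand_in(): hands the job in, once; it reports no verdict.
The state is a dict: "time": time; "joints": joint angles; "joint_velocities": joint speeds; "effort": joint torques, N m; "position": TCP position; "orientation": TCP orientation; "wrist_force": force on the tool from outside, world axes, zero at the start; "wrist_torque": the same for the moment, N m; "grip_width": finger opening in m.
Only numpy, scipy, OpenCV 4.12 (cv2) and the standard library are available. Lean on these libraries where they do the work, as an engineer would, in place of code of your own. Each camera call takes 0.05 s, during which the arm holds its last target. There are 200 camera calls.

## Task

The ink-bottle rack has lost its tension: take the loose tension spring off the sketchbooks, drop its hook leg fully into the hole at the front of the rack's spring rail, then stretch it and put its end loop down over the post on the sliding follower, under the post's head, so that the spring pulls the empty follower up to the front stop. Then load every ink bottle standing on the table into the lane between the front stop and the follower; you can push the sprung follower back with the bottle you hold, set the bottle down flat and let the follower close on it. Finish with all the bottles upright, square and flat on the lane floor in one row that the follower presses against the front stop, with the spring still hooked at both ends, and do not knock the other things about.

Things in the scene. Friction and masses are not known exactly. Their poses are not given: they have to be found in the camera images.
- rack: Bottle rack fixed to the table, 364 mm long: a plywood bottle lane and beside it an aluminium spring rail; lane floor and rail top are level, 22 mm above the table. Origin: at table level, mid-width of the lane, under the bottle-side face of the front stop. x runs back along the lane (the way the follower opens), y from the lane to the rail, z up. The spring's line (hole and post) is at y = 64 mm.
- stop_face (a point): foot of the front stop's bottle-side face, mid-lane, on the lane floor; axes as the rack's. The stop is 6 mm thick, 56 mm wide, 20 mm high above the floor. The lane floor runs 266 mm back from here, 60 mm wide between two lips (3 mm thick, 6 mm high). The rail spans rack y = 34 to 86 mm, x = -98 to 266 mm
- anchor_hole (a point): centre of the mouth of the vertical round hole (13 mm wide, through the 22 mm thick rail) near the rail's front end, at rack x = -74, y = 64, z = 22 mm; axes as the rack's
- follower (a joint): how far the follower stands back from the front stop (m): 0 touching it, 0.165 fully back. Without the spring it stays put (friction about 0.4 N); with it, it closes by itself at about 0.1 m/s
- follower_face (a point): middle of the follower's flat upright face, 33 mm above the lane floor; axes as the rack's. The face plate is 50 mm wide, 5 mm thick, 66 mm high above the floor (24 mm taller than a bottle), so a bottle held above the row can push it back; behind it a flat sole 100 mm long, 5 mm high
- post_top (a point): top centre of the steel post on the follower's tail, over the rail, 90 mm behind the follower's face, moving with it; axes as the rack's. Post 8 mm in diameter, head 11 mm in diameter and 2.5 mm thick, top 16 mm above the rail; its foot bracket is 22 mm long along the rail and 3 mm high. Follower at the stop: 164 mm from the hole
- spring_leg (a point): lower tip of the hook leg of the tension spring (steel, 90 g, coil 16 mm in diameter). The leg is a 5 mm wire hanging straight down from one end of the coil, to 21 mm below the coil's underside. The spring stays straight, only stretches, and lifts as one piece. Axes: x from leg to loop, z up. Fitted, the coil lies on the rail
- spring_near (a point): centre of the closed turns next to the leg (18 mm long, 16 mm in diameter, do not stretch; can be gripped), 15 mm from the leg along x, 8 mm above the coil's underside; same axes
- spring_far_end (a point): centre of the closed turns next to the loop (18 mm long, 16 mm in diameter, do not stretch; grip here to stretch), 8 mm above the coil's underside, 113 mm from the leg when unstretched; same axes
- spring_loop (a point): centre of the level round end loop (18 mm inside, 26 mm outside, 4 mm wire), 31 mm beyond spring_far_end, 144 mm from the leg when unstretched, 5.5 mm above the coil's underside; same axes. Stretching starts at 1.6 N and takes 0.25 N more per 10 mm, up to 190 mm
- sketchbooks: stack of two sketchbooks 200 x 120 mm, 28 mm high, too heavy to shift. Origin: centre of its underside, x along its length. The spring lies on it along its x axis with the leg hanging over the end
- bottle1: flat rectangular ink bottle with a round black cap: 28 mm deep (own x axis), 50 mm wide (own y axis); body 30 mm high, with the cap (26 mm in diameter) 42 mm high; 85 g. Origin: centre of its underside. In the rack its depth lies along the lane, so that each bottle takes up 28 mm of it. Three to five bottles are there; the absent ones read None
- bottle2: another such bottle
- bottle3: another such bottle
- bottle4: another such bottle
- bottle5: another such bottle
- tape: roll of tape lying flat, 52 mm across, 22 mm high, standing among the bottles; not to be disturbed. Origin: centre of its underside
- water_cup: clear plastic cup 74 mm across and 95 mm high; not to be disturbed. Origin: centre of its underside
- glue: white glue bottle 44 mm across, 130 mm high; not to be disturbed. Origin: centre of its underside

How it is judged:
On the way, in this order (a step that is already met when the one before it is completed fails the run):
1. the spring's hook leg is down in the anchor hole (z of spring_leg in the frame of anchor_hole below -0.013 m and horizontal distance between spring_leg and anchor_hole below 0.007 m), for 0.3 s.
2. the spring's loop is over the follower's post below its head, the leg still in the hole, and the let-go spring has pulled the empty follower up to the front stop (all of step 1 and horizontal distance between spring_loop and post_top below 0.009 m and z of spring_loop in the frame of post_top between -0.0135 and -0.0045 m and value of joint follower below 0.004 m and contact force between the fingers and spring below 0.1 N), for 0.3 s.
At the end, for the whole second after the job is handed in: Leg 13 mm or more down the hole, loop round the post below its head; every bottle flat on the lane floor (3 mm), upright (0.08 rad), square (0.12 rad), centred (6 mm), at rest, in one row: the front one within 3.5 mm of the stop, the follower pressing on the last (over 1.2 N) (all of step 1 and horizontal distance between spring_loop and post_top below 0.009 m and z of spring_loop in the frame of post_top between -0.0135 and -0.0045 m and x of bottle1 in the frame of rack between 0.01 and 0.131 m and y of bottle1 in the frame of rack between -0.006 and 0.006 m and z of bottle1 in the frame of rack between 0.019 and 0.025 m and angle between each of bottle1, bottle2, bottle3, bottle4, bottle5's own z axis and vertical below 0.08 rad and angle between the x axis of each of bottle1, bottle2, bottle3, bottle4, bottle5 and the x axis of rack, either way round below 0.12 rad and linear speed of each of bottle1, bottle2, bottle3, bottle4, bottle5 below 0.02 m/s and x of bottle2 in the frame of rack between 0.01 and 0.131 m and y of bottle2 in the frame of rack between -0.006 and 0.006 m and z of bottle2 in the frame of rack between 0.019 and 0.025 m and x of bottle3 in the frame of rack between 0.01 and 0.131 m and y of bottle3 in the frame of rack between -0.006 and 0.006 m and z of bottle3 in the frame of rack between 0.019 and 0.025 m and x of bottle4 in the frame of rack between 0.01 and 0.131 m and y of bottle4 in the frame of rack between -0.006 and 0.006 m and z of bottle4 in the frame of rack between 0.019 and 0.025 m and x of bottle5 in the frame of rack between 0.01 and 0.131 m and y of bottle5 in the frame of rack between -0.006 and 0.006 m and z of bottle5 in the frame of rack between 0.019 and 0.025 m and (contact force between follower and bottle1 above 1.2 N or contact force between follower and bottle2 above 1.2 N or contact force between follower and bottle3 above 1.2 N or contact force between follower and bottle4 above 1.2 N or contact force between follower and bottle5 above 1.2 N) and x of any of bottle1, bottle2, bottle3, bottle4, bottle5 in the frame of rack below 0.0175 m); the robot touches nothing.
It fails at once if the roll of tape is pushed more than 5 cm or tipped over (distance of tape from where it was at the start of the episode above 0.05 m or angle between tape's own z axis and vertical above 0.5 rad).
It fails at once if the water cup is pushed more than 5 cm or tipped over (distance of water_cup from where it was at the start of the episode above 0.05 m or angle between water_cup's own z axis and vertical above 0.5 rad).
It fails at once if the glue bottle is pushed more than 5 cm or tipped over (distance of glue from where it was at the start of the episode above 0.05 m or angle between glue's own z axis and vertical above 0.5 rad).
Of bottle1, bottle2, bottle3, bottle4, bottle5 only 3 to 5 are there at a start; the rules pass over those that are not, and their reading is None.
At some moment in a run one of bottle1, bottle2, bottle3, bottle4, bottle5 may be knocked a few centimetres aside while the robot is not near it.
It also fails if it takes over 210 s, if anything falls off the work surface, if the arm or the gripper's body presses on something with over 40 N, if the wrist force passes 120 N, or if a joint passes its speed limit or range.

## Working session

There is one attempt and no reset: what is moved stays moved. The work goes in short steps, Python scripts to look and compute and a tool call to move; the robot and the scene stay as the last step left them, time stands still between calls to the robot, and variables do not carry over. Pictures are saved under pics/ and viewed, about 12 in all and at most 16, crops included, and the job is handed in when it is done.

Besides the shell and the picture viewer there is one more tool, called by a JSON object that holds its "method" and its "body". drive_tool: Moves the arm, as the interface text tells. Its arguments: {"type":"object","properties":{"rows":{"type":"array"},"grip":{"type":"number"}},"required":["rows"]}

```bash
mkdir -p pics; cat > h.py <<'E'
import numpy as np, cv2, json
from workcell import bot
def cam(n, save=None):
    c=bot.read_camera(n)
    if save: cv2.imwrite('pics/'+save,c['image'][:,:,::-1])
    return c
def ray(c,u,v):
    d=np.array([(u-c['cx'])/c['fx'],(v-c['cy'])/c['fy']]); s=d.copy()
    for _ in range(20): s=d/(1+c['k1']*(s@s))
    R=np.array(c['R']);t=np.array(c['t'])
    return -R.T@t, R.T@np.array([s[0],s[1],1])
def at(c,u,v,z):
    o,d=ray(c,u,v); return o+d*(z-o[2])/d[2]
def proj(c,X):
    p=np.array(c['R'])@np.array(X)+np.array(c['t']); s=p[:2]/p[2]; s=s*(1+c['k1']*(s@s))
    return s[0]*c['fx']+c['cx'], s[1]*c['fy']+c['cy']
def meta(n,c):
    json.dump({k:(np.array(v).tolist()) for k,v in c.items() if k!='image'},open(n+'.json','w'))
def load(n):
    return json.load(open(n+'.json'))
def shift(target,st=None):
    st=st or bot.get_state(); R=np.array(st['orientation'])
    return (R.T@(np.array(target)-st['position'])*1000).round(1)
E
python3 - <<'E'
from h import *
for n in('top','side'):
    c=cam(n,n+'0.png'); meta(n,c); o,d=ray(c,320,200); print(n,o,d,c['fx'],c['k1'])
s=bot.get_state(); print(s)
E
```

```text
top [ 0.46556949 -0.14283963  0.93867187] [ 0.12302832 -0.0121892  -0.9924253 ] 423.0263547531813 -0.052904567699886974
side [0.0016114  0.43142572 0.52568192] [ 0.60787773 -0.62821573 -0.48596497] 396.72178229918086 -0.01911313454499422
{'time': 0.1, 'joints': array([ 1.17600397e+00,  3.20247011e-01,  1.56552760e+00, -2.27758597e-05,
        1.25743707e+00, -1.99984106e-02]), 'joint_velocities': array([-0.00050248, -0.00158201, -0.00252752, -0.00121289,  0.00191796,
       -0.00096183]), 'effort': array([ 1.20977766e-03, -4.13338137e+01, -2.32507968e+01,  7.28898891e-02,
        4.22875502e-02, -6.26549922e-05]), 'position': array([0.21032808, 0.53466664, 0.21320486]), 'orientation': array([[-9.30585647e-01,  3.66073750e-01, -6.02703901e-04],
       [ 3.66074246e-01,  9.30584434e-01, -1.50281771e-03],
       [ 1.07247540e-05, -1.61913497e-03, -9.99998689e-01]]), 'wrist_force': array([0.25026287, 0.70503474, 0.45089836]), 'wrist_torque': array([0.0121036 , 0.02328488, 0.01199281]), 'grip_width': 0.091250377681774}
```

View pics/top0.png

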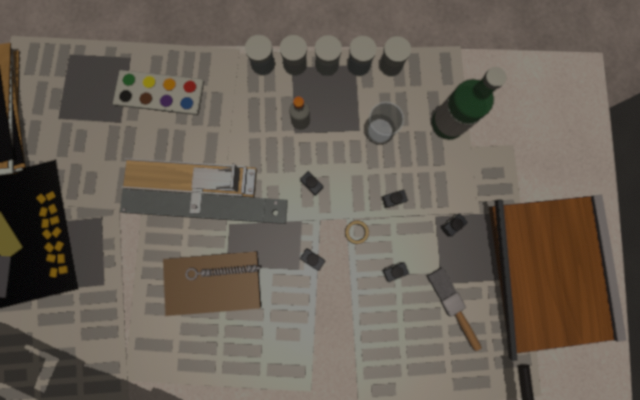

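View pics/side0.png

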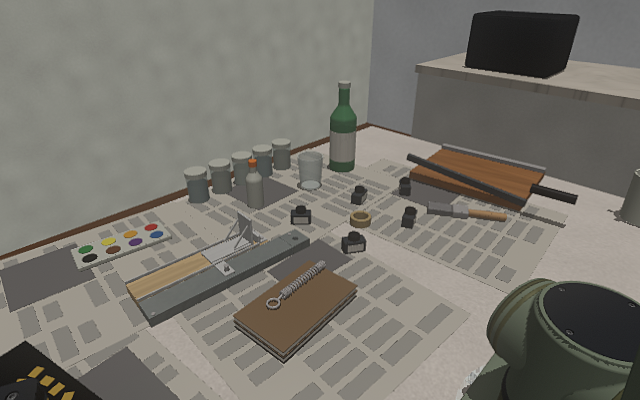

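Top view: rack at (120–288, 160–222) with its front at the right. Spring on the books has its loop at (191,273) and leg near (260,268). Five bottles are near (311,184), (395,199), (455,224), (396,271) and (313,259), tape at (357,232). I'll enlarge both areas.

```bash
python3 - <<'E'
import cv2
im=cv2.imread('pics/top0.png')
def crop(x0,y0,w,h,s,n): cv2.imwrite('pics/'+n,cv2.convertScaleAbs(cv2.resize(im[y0:y0+h,x0:x0+w],None,fx=s,fy=s,interpolation=cv2.INTER_CUBIC),alpha=1.5))
crop(115,150,190,140,4,'c1.png'); crop(290,160,190,125,4,'c2.png')
E
```

```text
(no output)
```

View pics/c1.png

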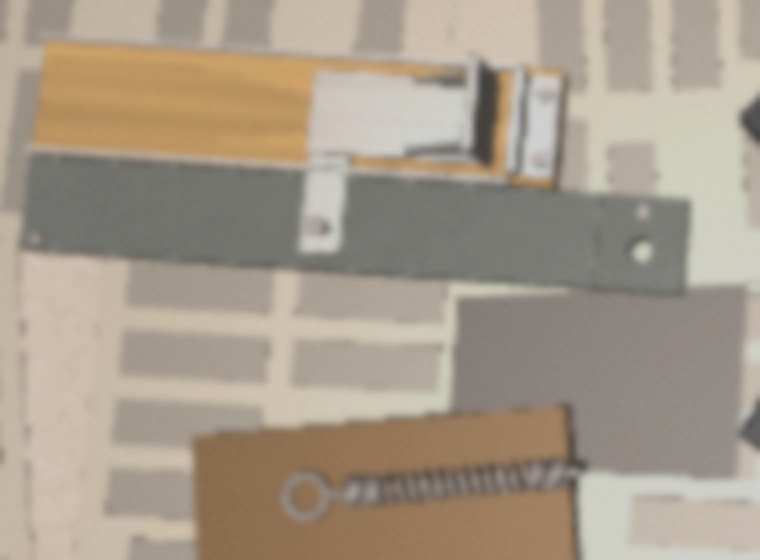

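View pics/c2.png

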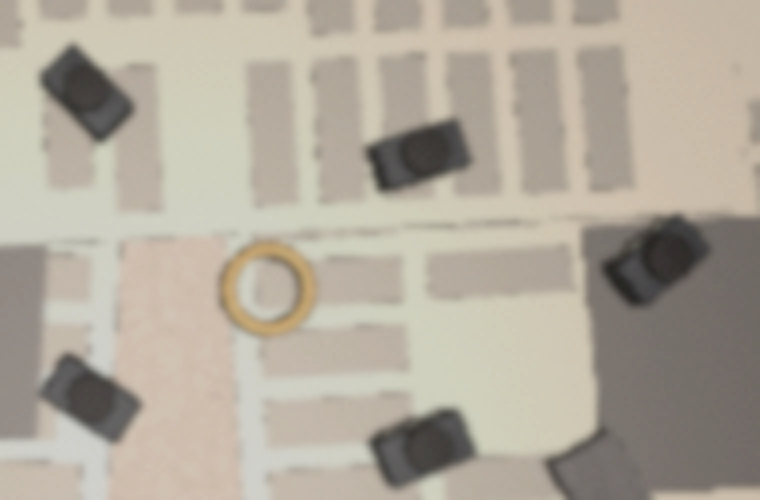

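```bash
cat > m.py <<'E'
from h import *
c=load('top'); 
f1=lambda u,v,z: at(c,115+(u+.5)/4-.5,150+(v+.5)/4-.5,z)
f2=lambda u,v,z: at(c,290+(u+.5)/4-.5,160+(v+.5)/4-.5,z)
deg=lambda d: np.degrees(np.arctan2(d[1],d[0])).round(1)
P=lambda *a: print(*[x.round(4) if hasattr(x,'round') else x for x in a])
hole=f1(641,250,.022); post=f1(320,223,.038)
cr=[f1(*p,.022) for p in((690,200),(685,294),(20,250),(30,150))]
P('hole',hole,'post',post); d=post-hole; P('dist',np.hypot(*d[:2]),deg(d))
for a in cr: P('railcorner',a)
P('rail dirs',deg(cr[2]-cr[1]),deg(cr[3]-cr[0]),np.linalg.norm(cr[2]-cr[1]),np.linalg.norm(cr[1]-cr[0]))
loop=f1(306,496,.0335); leg=f1(577,468,.036); fe=f1(362,491,.036)
P('loop',loop,'leg',leg,'far',fe,np.hypot(*(loop-leg)[:2]),deg(loop-leg))
bk=[f1(*p,.028) for p in((194,437),(568,404))]; P('book edge',bk[0],bk[1],deg(bk[0]-bk[1]),np.linalg.norm(bk[0]-bk[1]))
for i,(cap,a,b) in enumerate([((86,87),(56,62),(118,122)),((425,152),(376,173),(465,140)),((668,257),(621,284),(695,232)),((428,443),(382,463),(466,429)),((93,398),(55,373),(131,422))]):
    A=f2(*a,.027);B=f2(*b,.027); P('B%d'%(i+1),f2(*cap,.042),(A+B)/2,deg(B-A),np.linalg.norm(B-A))
P('tape',f2(267,289,.022))
E
python3 m.py
python3 - <<'E'
from h import *
im=cv2.imread('pics/side0.png')
cv2.imwrite('pics/s1.png',cv2.convertScaleAbs(cv2.resize(im[195:325,180:380],None,fx=4,fy=4,interpolation=cv2.INTER_CUBIC),alpha=1.2))
E
```

```text
hole [ 0.5524 -0.0561  0.022 ] post [0.5648 0.1145 0.038 ]
dist 0.1711 85.8
railcorner [ 0.5798 -0.0824  0.022 ]
railcorner [ 0.5285 -0.0803  0.022 ]
railcorner [0.5511 0.2835 0.022 ]
railcorner [0.6063 0.2816 0.022 ]
rail dirs 86.4 85.8 0.3645 0.0513
loop [0.4204 0.1177 0.0335] leg [ 0.4358 -0.0254  0.036 ] far [0.4233 0.0875 0.036 ] 0.1439 96.1
book edge [0.4508 0.1805 0.028 ] [ 0.4692 -0.019   0.028 ] 95.3 0.2003
B1 [ 0.617  -0.1347  0.042 ] [ 0.6168 -0.1351  0.027 ] -134.2 0.0474
B2 [ 0.5823 -0.3168  0.042 ] [ 0.5818 -0.3173  0.027 ] -69.6 0.0526
B3 [ 0.5259 -0.4468  0.042 ] [ 0.5265 -0.4464  0.027 ] -56.1 0.0507
B4 [ 0.4281 -0.3151  0.042 ] [ 0.4259 -0.3159  0.027 ] -68.6 0.0489
B5 [ 0.4517 -0.1391  0.042 ] [ 0.4517 -0.139   0.027 ] -122.5 0.0481
tape [ 0.5099 -0.233   0.022 ]
```

View pics/s1.png

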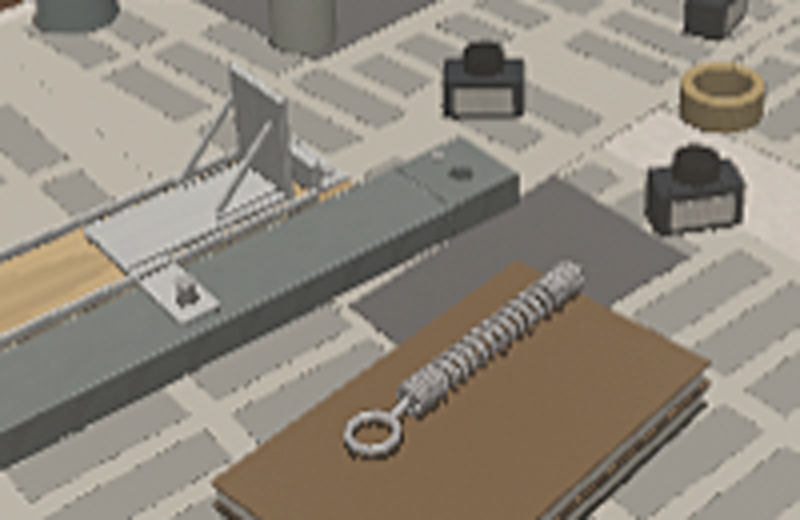

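Sizes check out: the rail measures 364.5 mm against 364, spring leg to loop is 144 mm, and the book edge is 200 mm. In the side view the spring lies flat with its leg over the book end, and the follower stands just off the stop. Next I go above the spring's near turns.

```bash
cat >> h.py <<'E'
def go(x,y,z,yaw):
    s=bot.get_state(); R=np.array(s['orientation']); cur=np.degrees(np.arctan2(R[1,0],R[0,0]))
    r=(cur-yaw+90)%180-90
    print('shift',shift((x,y,z),s),'roll',round(r,1),'roll alt',round(r-180*np.sign(r),1),'| cur',np.array(s['position']).round(4),round(cur,1),'q6',round(np.degrees(s['joints'][5])),'F',np.array(s['wrist_force']).round(1),'w',round(s['grip_width'],4),'t',s['time'])
E
python3 - <<'E'
from h import *
c=load('top'); print('glue',at(c,298,102,.128)); print('cup',at(c,380,131,.0)); 
go(.4332,-.0107,.12,95.7)
E
```

```text
glue [ 0.76318249 -0.10854663  0.128     ]
cup [ 0.74206622 -0.29201514  0.        ]
shift [-407.  -425.8   93.9] roll 62.8 roll alt -117.2 | cur [0.2103 0.5347 0.2132] 158.5 q6 -1 F [0.3 0.7 0.5] w 0.0913 t 0.1
```

{"method": "drive_tool", "body": {"rows": [[[-407, -426, 60, 62.8], [-407, -426, 60, 62.8], [-407, -426, 60, 62.8], [-407, -426, 60, 62.8], [-407, -426, 60, 62.8], [-407, -426, 60, 62.8], [-407, -426, 60, 62.8], [-407, -426, 60, 62.8]]], "grip": 0.4}}

```text
time: 0.77
position: [0.3357, 0.2261, 0.1799]
orientation: [[-0.189, 0.982, -0.0], [0.982, 0.189, -0.001], [-0.001, -0.001, -1.0]]
wrist_force: [0.1, 0.5, -0.8]
grip_width: 0.0549
```

```bash
python3 -c "
from h import *
go(.4332,-.0107,.08,95.7)"
```

```text
shift [-250.8   51.   100.2] roll 5.2 roll alt -174.8 | cur [0.3357 0.2261 0.1799] 100.9 q6 21 F [ 0.1  0.5 -0.8] w 0.0549 t 0.7667
```

{"method": "drive_tool", "body": {"rows": [[[-251, 51, 100, 5.2], [-251, 51, 100, 5.2], [-251, 51, 100, 5.2], [-251, 51, 100, 5.2], [-251, 51, 100, 5.2], [-251, 51, 100, 5.2], [-251, 51, 100, 5.2], [-251, 51, 100, 5.2]]]}}

```text
time: 1.43
position: [0.4338, -0.0145, 0.0783]
orientation: [[-0.095, 0.995, -0.003], [0.995, 0.095, -0.002], [-0.002, -0.003, -1.0]]
wrist_force: [0.6, 0.3, -1.3]
grip_width: 0.0545
```

{"method": "drive_tool", "body": {"rows": [[[0, 0, 0, 0], [0, 0, 0, 0], [0, 0, 0, 0]]]}}

```text
time: 1.68
position: [0.4335, -0.0139, 0.0785]
orientation: [[-0.096, 0.995, -0.003], [0.995, 0.096, -0.002], [-0.002, -0.003, -1.0]]
wrist_force: [-0.1, 0.1, -0.7]
grip_width: 0.0547
```

```bash
python3 -c "
from h import *
go(.4332,-.0107,.0297,95.7)"
```

```text
shift [ 3.3  0.1 48.7] roll -0.2 roll alt 179.8 | cur [ 0.4335 -0.0139  0.0785] 95.5 q6 -9 F [-0.1  0.1 -0.7] w 0.0547 t 1.6833
```

{"method": "drive_tool", "body": {"rows": [[[3, 0, 30, 0], [3, 0, 44, 0], [3, 0, 48, 0], [3, 0, 48, 0], [3, 0, 48, 0]]]}}

```text
time: 2.1
position: [0.4336, -0.0104, 0.0311]
orientation: [[-0.097, 0.995, -0.002], [0.995, 0.097, -0.002], [-0.002, -0.002, -1.0]]
wrist_force: [0.6, -0.3, 0.8]
grip_width: 0.0549
```

{"method": "drive_tool", "body": {"rows": [[[0, 0, 0, 0], [0, 0, 0, 0], [0, 0, 0, 0], [0, 0, 0, 0], [0, 0, 0, 0], [0, 0, 0, 0]]], "grip": 1}}

```text
time: 2.6
position: [0.4335, -0.0105, 0.0312]
orientation: [[-0.097, 0.995, -0.002], [0.995, 0.097, -0.002], [-0.002, -0.002, -1.0]]
wrist_force: [0.5, -0.1, 0.5]
grip_width: 0.0175
```

{"method": "drive_tool", "body": {"rows": [[[0, 0, -20, 0], [0, 0, -40, 0], [0, 0, -55, 0], [0, 0, -60, 0], [0, 0, -60, 0]]]}}

```text
time: 3.02
position: [0.4344, -0.0104, 0.0922]
orientation: [[-0.097, 0.995, 0.001], [0.995, 0.097, -0.003], [-0.003, 0.001, -1.0]]
wrist_force: [-0.0, 0.7, -0.7]
grip_width: 0.0157
```

```bash
python3 - <<'E'
from h import *
c=cam('top'); meta('top',c); d=cam('side'); meta('side',d)
p=proj(c,bot.get_state()['position']);q=proj(d,bot.get_state()['position']);print(p,q)
a=c['image'][190:310,150:310]; b=d['image'][150:280,220:400]
a=cv2.resize(a,(560,420),interpolation=cv2.INTER_CUBIC);b=cv2.resize(b,(560,404),interpolation=cv2.INTER_CUBIC)
cv2.imwrite('pics/g1.png',cv2.convertScaleAbs(cv2.resize(c['image'][190:310,150:310][:,:,::-1],None,fx=2.5,fy=2.5,interpolation=cv2.INTER_CUBIC),alpha=1.5))
L=cv2.resize(c['image'][190:310,150:310],(400,300),interpolation=cv2.INTER_CUBIC);S=cv2.resize(d['image'][160:280,220:380],(400,300),interpolation=cv2.INTER_CUBIC)
cv2.imwrite('pics/g1.png',cv2.convertScaleAbs(np.hstack([L,S])[:,:,::-1],alpha=1.4))
go(.5515,-.0415,.1,86)
E
```

```text
(np.float64(247.60173249883428), np.float64(268.9048785397111)) (np.float64(318.386705163852), np.float64(242.34345412364297))
shift [-42.5 114.9  -9.6] roll 9.6 roll alt -170.4 | cur [ 0.433  -0.0103  0.0906] 95.6 q6 -8 F [-0.4  0.3 -1.3] w 0.0157 t 3.1167
```

View pics/g1.png

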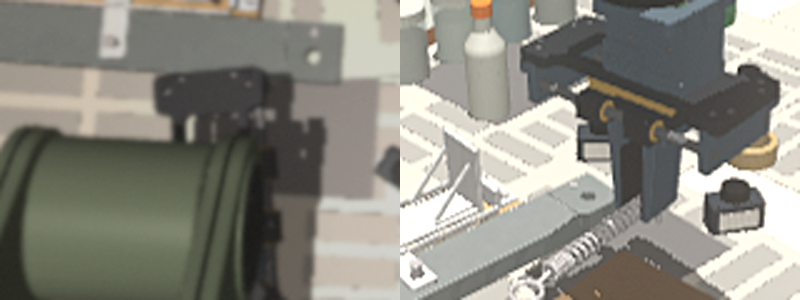

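```bash
python3 - <<'E'
from h import *
d=load('side')
for z in(.093,.085,.075,.065): print(z,proj(d,(.4204,.118,z)))
c=cam('side'); cv2.imwrite('pics/g2.png',cv2.convertScaleAbs(cv2.resize(c['image'][220:295,250:340],None,fx=6,fy=6,interpolation=cv2.INTER_CUBIC)[:,:,::-1],alpha=1.1))
E
```

```text
0.093 (np.float64(270.22492137429674), np.float64(275.8516155370852))
0.085 (np.float64(270.5103915005867), np.float64(279.5497400355498))
0.075 (np.float64(270.8626750513619), np.float64(284.11046694408975))
0.065 (np.float64(271.2099932554286), np.float64(288.6037432816911))
```

View pics/g2.png

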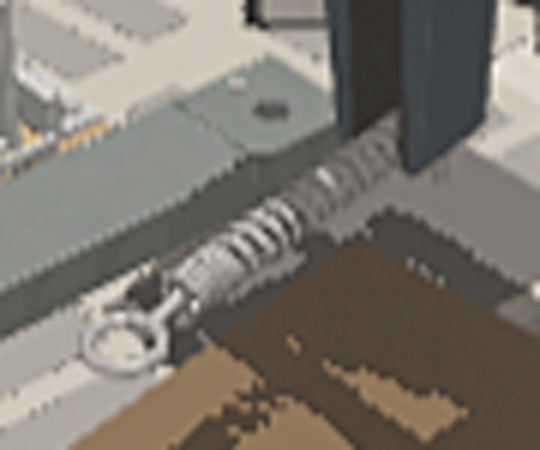

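Loop centre is at side px (270.8, 276.3), predicted (270.2, 275.9) for a level spring. It's held level, so on to the hole.

```bash
python3 - <<'E'
from h import *
d=load('side')
print('hole side',at(d,295.2,238.2,.022))
go(.5532,-.0415,.07,86)
E
```

```text
hole side [ 0.54911808 -0.05520013  0.022     ]
shift [-42.7 116.9  19.9] roll 9.6 roll alt -170.4 | cur [ 0.4328 -0.0103  0.0903] 95.6 q6 -8 F [ 0.2  0.3 -2. ] w 0.0156 t 3.1667
```

{"method": "drive_tool", "body": {"rows": [[[-42.5, 116, 0, 9.6], [-42.5, 116, 0, 9.6], [-42.5, 116, 0, 9.6], [-42.5, 116, 10, 9.6], [-42.5, 116, 20, 9.6], [-42.5, 116, 20, 9.6], [-42.5, 116, 20, 9.6], [-42.5, 116, 20, 9.6]]]}}

```text
time: 3.83
position: [0.5509, -0.0411, 0.0696]
orientation: [[0.07, 0.998, -0.006], [0.998, -0.07, -0.002], [-0.002, -0.005, -1.0]]
wrist_force: [-0.3, 1.1, 0.0]
grip_width: 0.0158
```

```bash
python3 - <<'E'
from h import *
go(.5525,-.0412,.05,86)
d=cam('side'); 
X=np.array([.0698,.9976]);s=bot.get_state(); p=np.array(s['position']); 
tip=[*(p[:2]-.015*X),p[2]-.0241]; print('tip',tip,proj(d,tip),'hole',proj(d,(.5515,-.0562,.022)))
cv2.imwrite('pics/g3.png',cv2.convertScaleAbs(cv2.resize(d['image'][190:265,250:340],None,fx=6,fy=6,interpolation=cv2.INTER_CUBIC)[:,:,::-1],alpha=1.2))
E
```

```text
shift [ 0.1  1.7 19.6] roll -0.0 roll alt 180.0 | cur [ 0.5509 -0.0411  0.0696] 86.0 q6 -1 F [-0.3  1.1  0. ] w 0.0158 t 3.8333
tip [np.float64(0.5503437060164139), np.float64(-0.05610823676255573), np.float64(0.04598407028887734)] (np.float64(294.81353722390054), np.float64(228.81526643050682)) hole (np.float64(294.80477543628405), np.float64(237.5929869685677))
```

View pics/g3.png

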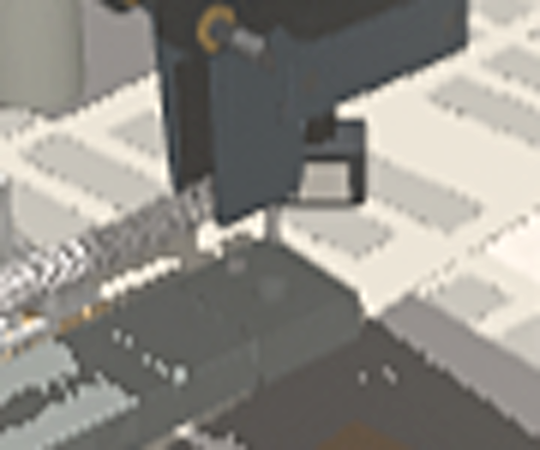

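The leg tip shows at about (295, 230), right above the hole at (295, 238), as predicted. Lowering gently.

{"method": "drive_tool", "body": {"rows": [[[0, 1, 10, 0], [0, 1, 20, 0], [0, 1, 26, 0], [0, 1, 30, 0], [0, 1, 34, 0], [0, 1, 38, 0], [0, 1, 41, 0], [0, 1, 44, 0]]]}}

```text
time: 4.55
position: [0.5523, -0.0413, 0.0261]
orientation: [[0.07, 0.998, -0.004], [0.998, -0.07, -0.002], [-0.003, -0.004, -1.0]]
wrist_force: [-7.3, 0.3, 31.9]
grip_width: 0.0149
```

{"method": "drive_tool", "body": {"rows": [[[0, 0, 0, 0], [0, 0, 0, 0], [0, 0, 0, 0]]]}}

```text
time: 4.8
position: [0.5525, -0.0414, 0.0263]
orientation: [[0.07, 0.998, -0.004], [0.998, -0.07, -0.002], [-0.003, -0.004, -1.0]]
wrist_force: [0.2, -0.2, 1.4]
grip_width: 0.0161
```

```bash
python3 - <<'E'
from h import *
d=cam('side')
print(bot.get_state()['wrist_force'], proj(d,(.5618,.0878,.0275)))
cv2.imwrite('pics/g4.png',cv2.convertScaleAbs(cv2.resize(d['image'][200:290,200:330],None,fx=5.5,fy=5.5,interpolation=cv2.INTER_CUBIC)[:,:,::-1],alpha=1.2))
E
```

```text
[-0.22950432  0.05333132  0.96296299] (np.float64(238.95719874318848), np.float64(262.15195249899404))
```

View pics/g4.png

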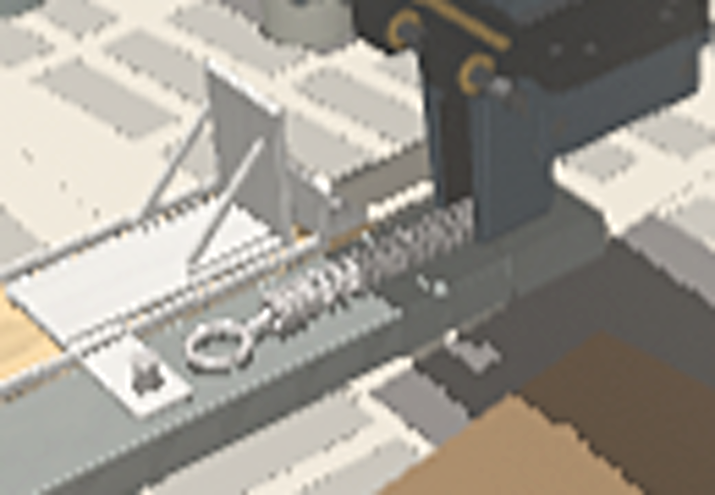

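{"method": "drive_tool", "body": {"rows": [[[0, 0, 0, 0], [0, 0, 0, 0], [0, 0, 0, 0], [0, 0, 0, 0]]], "grip": 0.6}}

```text
time: 5.18
position: [0.5525, -0.0414, 0.0263]
orientation: [[0.07, 0.998, -0.004], [0.998, -0.07, -0.002], [-0.003, -0.003, -1.0]]
wrist_force: [0.1, 0.8, -0.2]
grip_width: 0.0361
```

{"method": "drive_tool", "body": {"rows": [[[0, 0, -25, 0], [0, 0, -60, 0], [0, 0, -90, 0], [0, 0, -90, 0], [90, 0, -90, 0], [98, 0, -90, 0], [98, 0, -90, 0], [98, 0, -90, 0]]]}}

```text
time: 5.85
position: [0.5597, 0.0597, 0.1157]
orientation: [[0.067, 0.998, -0.004], [0.998, -0.067, -0.001], [-0.002, -0.003, -1.0]]
wrist_force: [0.3, -0.9, -0.4]
grip_width: 0.0365
```

```bash
python3 - <<'E'
from h import *
d=cam('side');meta('side',d)
print(bot.get_state()['position'],bot.get_state()['grip_width'], 'loop',at(d,240,263.3,.0275))
cv2.imwrite('pics/g5.png',cv2.convertScaleAbs(cv2.resize(d['image'][200:290,200:330],None,fx=6,fy=6,interpolation=cv2.INTER_CUBIC)[:,:,::-1],alpha=1.2))
E
```

```text
[0.55951036 0.05784353 0.11563436] 0.03672752711307292 loop [0.5572382  0.08852662 0.0275    ]
```

View pics/g5.png

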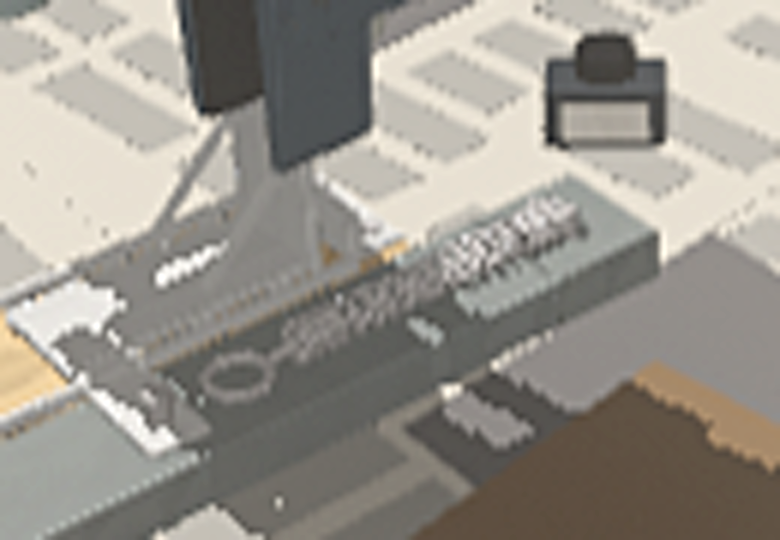

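Leg is out of sight in the hole and the coil lies flat; loop centre at about (239.7, 263). Now gripping the far turns, with the jaws only partly open so they clear the lane lip.

{"method": "drive_tool", "body": {"rows": [[[-1, 0, 40, 0], [-1, 0, 70, 0], [-1, 0, 84, 0], [-1, 0, 89, 0], [-1, 0, 89.5, 0], [-1, 0, 89.5, 0], [-1, 0, 89.5, 0]]], "grip": 0.72}}

```text
time: 6.48
position: [0.5602, 0.0562, 0.0274]
orientation: [[0.068, 0.998, -0.001], [0.998, -0.068, -0.002], [-0.003, -0.001, -1.0]]
wrist_force: [0.1, -0.8, 0.2]
grip_width: 0.0254
```

{"method": "drive_tool", "body": {"rows": [[[0, 0, 0, 0], [0, 0, 0, 0], [0, 0, 0, 0], [0, 0, 0, 0], [0, 0, 0, 0]]], "grip": 1}}

```text
time: 6.9
position: [0.5613, 0.0561, 0.0288]
orientation: [[0.067, 0.998, 0.001], [0.998, -0.067, -0.003], [-0.003, 0.002, -1.0]]
wrist_force: [-0.1, -0.9, 6.0]
grip_width: 0.0156
```

```bash
python3 - <<'E'
from h import *
d=cam('side');meta('side',d)
go(.5634-.0022,.1144-.031,.0405,86)
cv2.imwrite('pics/g6.png',cv2.convertScaleAbs(cv2.resize(d['image'][200:290,200:330],None,fx=6,fy=6,interpolation=cv2.INTER_CUBIC)[:,:,::-1],alpha=1.2))
E
```

```text
shift [ 27.2  -1.9 -11.8] roll 0.1 roll alt -179.9 | cur [0.5613 0.0561 0.0288] 86.1 q6 9 F [-0.3 -1.5  5.9] w 0.0151 t 6.95
```

View pics/g6.png

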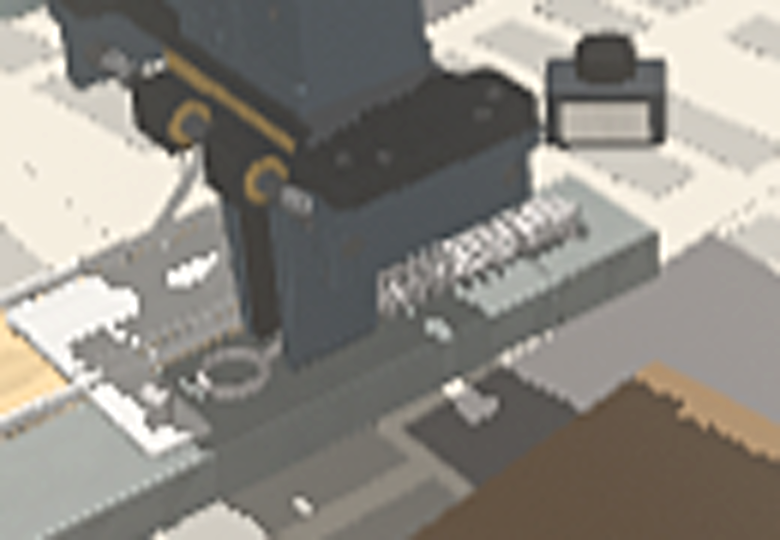

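The grip is shallow: the tips sit just under the coil's centre line. I'll reopen, go lower and regrip.

{"method": "drive_tool", "body": {"rows": [[[0, 0, 0, 0], [0, 0, 0, 0], [0, 1, 2, 0], [0, 1, 4.5, 0], [0, 1, 4.5, 0], [0, 1, 4.5, 0], [0, 1, 4.5, 0]]], "grip": 0.74}}

```text
time: 7.53
position: [0.5621, 0.056, 0.024]
orientation: [[0.067, 0.998, 0.001], [0.998, -0.067, -0.003], [-0.003, 0.001, -1.0]]
wrist_force: [-0.1, -0.6, 0.1]
grip_width: 0.0242
```

{"method": "drive_tool", "body": {"rows": [[[0, -1, 0, 0], [0, -1, 0, 0], [0, -1, 0, 0], [0, -1, 0, 0], [0, -1, 0, 0]]], "grip": 1}}

```text
time: 7.95
position: [0.561, 0.0561, 0.024]
orientation: [[0.067, 0.998, 0.001], [0.998, -0.067, -0.003], [-0.003, 0.001, -1.0]]
wrist_force: [0.1, 0.8, -0.7]
grip_width: 0.0157
```

{"method": "drive_tool", "body": {"rows": [[[0, 0, -8, 0], [0, 0, -16, 0], [0, 0, -16, 0], [9, 0, -16, 0], [18, 0, -16, 0], [26, 0, -16, 0], [27, 0, -16, 0], [27, 0, -16, 0]]]}}

```text
time: 8.62
position: [0.5624, 0.0838, 0.0395]
orientation: [[0.066, 0.998, -0.001], [0.998, -0.066, -0.003], [-0.003, -0.0, -1.0]]
wrist_force: [-0.8, -0.9, 0.1]
grip_width: 0.0154
```

```bash
python3 - <<'E'
from h import *
d=cam('side');meta('side',d);s=bot.get_state();print(s['position'],s['wrist_force'],s['grip_width'])
cv2.imwrite('pics/g7.png',cv2.convertScaleAbs(cv2.resize(d['image'][215:290,195:320],None,fx=6.4,fy=6.4,interpolation=cv2.INTER_CUBIC)[:,:,::-1],alpha=1.3))
E
```

```text
[0.56239781 0.08340655 0.03955404] [-2.1069235  -2.35007481 -1.17967721] 0.015447826621797752
```

View pics/g7.png

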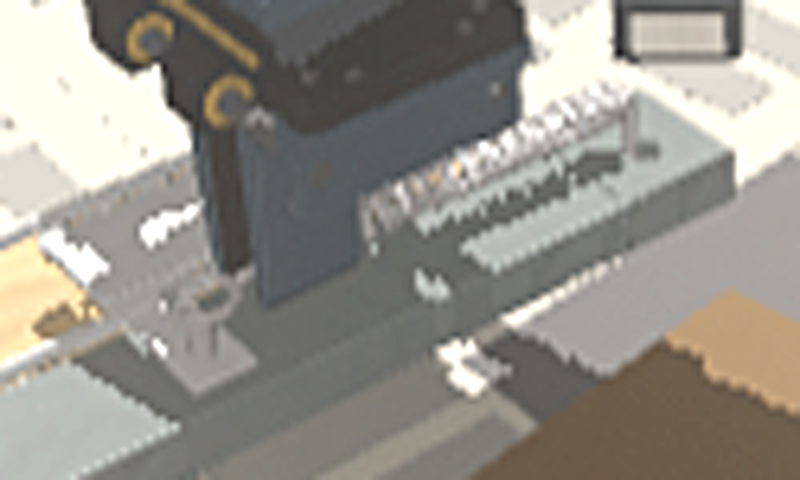

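```bash
python3 - <<'E'
from h import *
d=load('side'); q=lambda X:np.round((np.array(proj(d,X))-[195,215])*6.4,0)
print('post top pred',q((.5634,.1144,.038)),'foot',q((.5634,.1144,.025)),'hole',q((.5515,-.0562,.022)),'loop nominal',q((.5645,.1144,.043)))
print('loop meas',at(d,195+212/6.4,215+290/6.4,.043))
c=cam('side'); cv2.imwrite('pics/g8.png',cv2.convertScaleAbs(cv2.resize(c['image'][245:280,205:255],None,fx=15,fy=15,interpolation=cv2.INTER_CUBIC)[:,:,::-1],alpha=1.8))
s=bot.get_state();print(s['wrist_force'])
E
```

```text
post top pred [204. 311.] foot [209. 344.] hole [639. 145.] loop nominal [200. 296.]
loop meas [0.56443989 0.11009598 0.043     ]
[-1.56149245 -1.90304209  0.27355836]
```

View pics/g8.png

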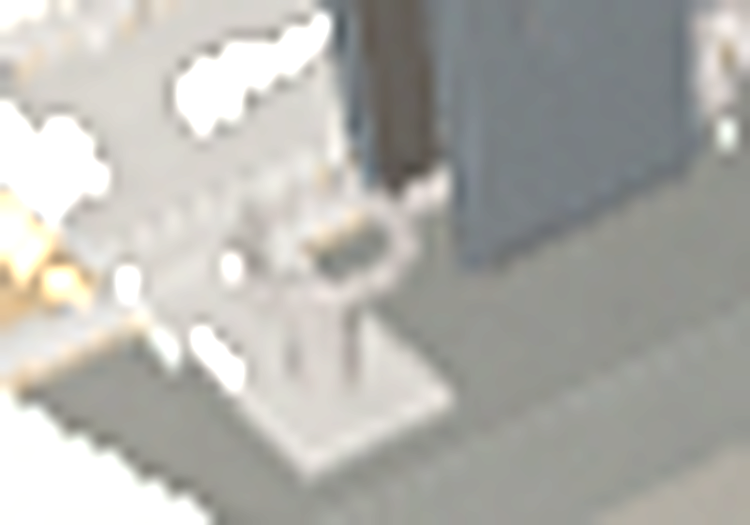

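Spring tension is felt at about 2 N, so the leg is still in the hole. Loop centre at about (227, 261.8) against the post axis at (225.6, 262.6), so the loop is about 4 mm short. I'll pull 4 mm more, then lower.

{"method": "drive_tool", "body": {"rows": [[[4, 0, 0, 0], [4, 0, 0, 0], [4, 0, 3, 0], [4, 0, 6, 0], [4, 0, 9, 0], [4, 0, 12, 0], [4, 0, 14, 0], [4, 0, 15, 0]]]}}

```text
time: 9.38
position: [0.5625, 0.087, 0.0241]
orientation: [[0.067, 0.998, -0.001], [0.998, -0.067, -0.003], [-0.003, -0.001, -1.0]]
wrist_force: [-0.6, -1.9, -0.1]
grip_width: 0.0155
```

```bash
python3 - <<'E'
from h import *
c=cam('side'); s=bot.get_state();print(s['position'],s['wrist_force'])
a=cv2.resize(c['image'][245:280,205:255],None,fx=9,fy=9,interpolation=cv2.INTER_CUBIC);b=cv2.resize(c['image'][215:250,270:310],None,fx=9,fy=9,interpolation=cv2.INTER_CUBIC)
cv2.imwrite('pics/g9.png',cv2.convertScaleAbs(np.hstack([a,b])[:,:,::-1],alpha=1.4))
E
```

```text
[0.56252492 0.08703518 0.02408133] [-0.98029712 -2.31488393 -0.50263783]
```

View pics/g9.png

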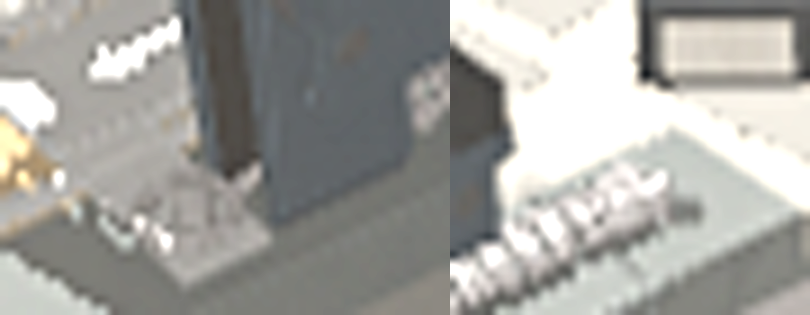

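Loop is down round the post on the bracket, and the coil lies flat with its leg in the hole. Releasing, then backing off for a clear look.

{"method": "drive_tool", "body": {"rows": [[[0, 0, 0, 0], [0, 0, 0, 0], [0, 0, 0, 0], [0, 0, 0, 0], [0, 0, -10, 0], [0, 0, -40, 0], [0, 0, -80, 0], [0, 0, -120, 0]]], "grip": 0.74}}

```text
time: 10.1
position: [0.5622, 0.0878, 0.1457]
orientation: [[0.067, 0.998, -0.002], [0.998, -0.067, -0.003], [-0.003, -0.002, -1.0]]
wrist_force: [1.0, 0.0, -0.4]
grip_width: 0.0237
```

{"method": "drive_tool", "body": {"rows": [[[320, -100, -60, 0], [320, -100, -60, 0], [320, -100, -60, 0], [320, -100, -60, 0], [320, -100, -60, 0], [320, -100, -60, 0], [320, -100, -60, 0], [320, -100, -60, 0]]], "grip": 0}}

```text
time: 10.77
position: [0.4848, 0.4086, 0.2054]
orientation: [[0.067, 0.998, -0.001], [0.998, -0.067, -0.001], [-0.001, -0.001, -1.0]]
wrist_force: [-0.2, 0.3, -1.3]
grip_width: 0.0737
```

```bash
python3 - <<'E'
from h import *
c=cam('top','top1.png');meta('top1',c); d=cam('side','side1.png');meta('side1',d)
z=lambda im,x,y,w,h,s: cv2.resize(im['image'][y:y+h,x:x+w],None,fx=s,fy=s,interpolation=cv2.INTER_CUBIC)
A=z(c,150,150,170,75,4.7); A=cv2.resize(A,(800,352))
B=z(d,200,205,130,80,3.1)[:248,:400]; B=cv2.resize(B,(400,248)); C=cv2.resize(z(c,290,165,190,120,2.1),(400,248))
cv2.imwrite('pics/v15.png',cv2.convertScaleAbs(np.vstack([A,np.hstack([B,C])])[:,:,::-1],alpha=1.4))
print(bot.get_state()['position'],bot.get_state()['time'])
E
```

```text
[0.48434681 0.41286727 0.20582215] 10.8667
```

View pics/v15.png

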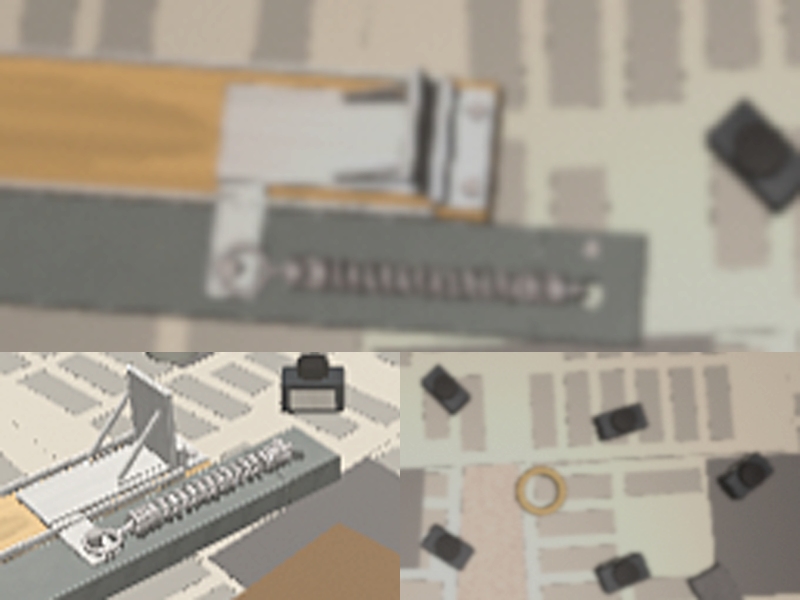

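Follower is at the stop and the spring is hooked at both ends: loop round the post at crop (240, 265), leg at the hole (590, 295). The bottles look unmoved. I have one view left, so I'll build a numeric bottle fit now.

```bash
cat > fit.py <<'E'
from h import *
from scipy.optimize import minimize
def proj_many(c,P):
    p=P@np.array(c['R']).T+np.array(c['t']); s=p[:,:2]/p[:,2:]; s=s*(1+c['k1']*(s**2).sum(1,keepdims=True))
    return s*[c['fx'],c['fy']]+[c['cx'],c['cy']]
S=4
def model(c,x,y,a,shape,off,z0=0):
    m=np.zeros(shape,np.uint8); ca,sa=np.cos(a),np.sin(a); M=np.array([[ca,-sa],[sa,ca]])
    b=[(i*.014,j*.025) for i in(-1,1) for j in(-1,1)]; t=np.linspace(0,6.28,24); k=.013*np.c_[np.cos(t),np.sin(t)]
    for pts,zs in((np.array(b),(0,.03)),(k,(.03,.042))):
        P=np.vstack([np.c_[pts@M.T+[x,y],np.full(len(pts),z+z0)] for z in zs])
        u=(proj_many(c,P)-off+.5)*S-.5
        cv2.fillConvexPoly(m,cv2.convexHull(np.round(u*16).astype(np.int32)),1,shift=4)
    return m
def fit(c,x,y,yaw,z0=0,thr=62,r=28):   # yaw = long-axis angle, deg
    u,v=map(int,proj(c,(x,y,.02+z0))); off=np.array([u-r,v-r])
    g=cv2.resize(c['image'][v-r:v+r,u-r:u+r],None,fx=S,fy=S,interpolation=cv2.INTER_CUBIC).max(2)
    m=(g<thr).astype(np.uint8); n,l,st,_=cv2.connectedComponentsWithStats(m)
    best=None
    for dy in(0,40,-40,90):
        f=lambda p:-(lambda q:(q&m).sum()/max(1,(q|m).sum()))(model(c,p[0]/100,p[1]/100,p[2],m.shape,off,z0))
        p0=[x*100,y*100,np.radians(yaw-90+dy)]
        R=minimize(f,p0,method='Nelder-Mead',options=dict(initial_simplex=[p0]+[[p0[j]+(.6 if j<2 else .3)*(i==j) for j in range(3)] for i in range(3)]))
        if best is None or R.fun<best.fun: best=R
    return best.x[0]/100,best.x[1]/100,(np.degrees(best.x[2])+90)%180,-best.fun
B=[(.617,-.135,46),(.582,-.317,110),(.526,-.4465,124),(.427,-.3155,111),(.4517,-.139,57.5)]
E
python3 - <<'E'
from fit import *
c=load('top1'); c['image']=cv2.imread('pics/top1.png')[:,:,::-1]
for b in B:
    print(b,[np.round(fit(c,*b,thr=t),4) for t in(55,70)])
hole=np.array([.552,-.0564]);a=np.radians(86);X=np.array([np.cos(a),np.sin(a)]);Y=np.array([-X[1],X[0]]);o=hole+.074*X-.064*Y
print('origin',o)
rk=lambda u,v,z:[((at(c,115+(u+.5)/4-.5,150+(v+.5)/4-.5,z)[:2]-o)@k*1000).round(1) for k in(X,Y)]
print(rk(45,42,.028),rk(33,150,.028),rk(527,72,.042),rk(520,172,.042))
E
```

```text
(0.617, -0.135, 46) [array([ 0.6186, -0.1331, 30.7771,  0.4992]), array([ 0.6186, -0.1328, 39.724 ,  0.7782])]
(0.582, -0.317, 110) [array([  0.5839,  -0.318 , 117.7693,   0.6012]), array([  0.5836,  -0.3185, 112.7528,   0.8124])]
(0.526, -0.4465, 124) [array([  0.5255,  -0.4484, 123.1538,   0.8514]), array([  0.5257,  -0.449 , 126.8461,   0.9179])]
(0.427, -0.3155, 111) [array([ 0.426 , -0.3123, 95.7692,  0.4676]), array([  0.4252,  -0.317 , 104.7023,   0.7952])]
(0.4517, -0.139, 57.5) [array([ 0.4523, -0.138 , 43.5679,  0.3439]), array([ 0.4526, -0.1375, 54.4717,  0.7672])]
origin [0.62100608 0.01295533]
[np.float64(264.0), np.float64(-26.4)] [np.float64(262.4), np.float64(34.0)] [np.float64(-6.2), np.float64(-26.1)] [np.float64(-7.6), np.float64(28.4)]
```

```bash
python3 - <<'E'
from fit import *
c=load('top1'); c['image']=cv2.imread('pics/top1.png')[:,:,::-1]
for b in B:
    print(b,[np.round(fit(c,*b,thr=t),4) for t in(78,86,94)])
go(.4522,-.1385,.12,56-90)
go(.4522,-.1385,.12,56)
E
```

```text
(0.617, -0.135, 46) [array([ 0.6162, -0.1354, 42.0002,  0.8267]), array([ 0.6174, -0.1345, 43.2014,  0.8028]), array([ 0.6177, -0.1343, 45.0306,  0.8251])]
(0.582, -0.317, 110) [array([  0.5834,  -0.3173, 111.8074,   0.8629]), array([  0.5836,  -0.3177, 109.2648,   0.912 ]), array([  0.5837,  -0.3179, 108.1405,   0.953 ])]
(0.526, -0.4465, 124) [array([  0.5244,  -0.4496, 126.7513,   0.4977]), array([ 0.5094, -0.4723, 29.4349,  0.2764]), array([ 0.5164, -0.4769, 39.7725,  0.2686])]
(0.427, -0.3155, 111) [array([  0.4255,  -0.3165, 108.8364,   0.8475]), array([  0.4259,  -0.3169, 110.8347,   0.891 ]), array([  0.4252,  -0.316 , 109.4441,   0.9223])]
(0.4517, -0.139, 57.5) [array([ 0.4516, -0.138 , 54.4631,  0.842 ]), array([ 0.452 , -0.1376, 57.1919,  0.902 ]), array([ 0.4519, -0.1371, 57.4868,  0.951 ])]
shift [-552.6    1.4   83.7] roll -59.5 roll alt 120.5 | cur [0.4843 0.4129 0.2058] 86.5 q6 43 F [-0.4 -0.8  0.5] w 0.0822 t 10.8667
shift [-552.6    1.4   83.7] roll 30.5 roll alt -149.5 | cur [0.4843 0.4129 0.2058] 86.5 q6 43 F [-0.4 -0.8  0.5] w 0.0822 t 10.8667
```

{"method": "drive_tool", "body": {"rows": [[[-553, 1, 0, -60.5], [-553, 1, 0, -60.5], [-553, 1, 0, -60.5], [-553, 1, 0, -60.5], [-553, 1, 0, -60.5], [-553, 1, 0, -60.5], [-553, 1, 0, -60.5], [-553, 1, 0, -60.5]]], "grip": 0}}

```text
time: 11.53
position: [0.4661, 0.0898, 0.2046]
orientation: [[-0.772, 0.635, 0.002], [0.635, 0.772, 0.003], [0.001, 0.004, -1.0]]
wrist_force: [0.2, 0.8, 0.1]
grip_width: 0.0911
```

```bash
python3 -c "
from h import *
go(.4519,-.1375,.07,147)"
```

```text
shift [-133.5 -185.   133.8] roll -6.5 roll alt 173.5 | cur [0.4661 0.0898 0.2046] 140.5 q6 -41 F [0.2 0.8 0.1] w 0.0911 t 11.5333
```

{"method": "drive_tool", "body": {"rows": [[[-133.5, -185, 60, -6.5], [-133.5, -185, 80, -6.5], [-133.5, -185, 100, -6.5], [-133.5, -185, 120, -6.5], [-133.5, -185, 134, -6.5], [-133.5, -185, 134, -6.5], [-133.5, -185, 134, -6.5], [-133.5, -185, 134, -6.5]]]}}

```text
time: 12.2
position: [0.4494, -0.1401, 0.0675]
orientation: [[-0.837, 0.548, -0.003], [0.548, 0.837, 0.004], [0.005, 0.002, -1.0]]
wrist_force: [-0.6, 0.9, -0.0]
grip_width: 0.0911
```

{"method": "drive_tool", "body": {"rows": [[[0, 0, 0, 0], [0, 0, 0, 0]]]}}

```text
time: 12.37
position: [0.4496, -0.1401, 0.0682]
orientation: [[-0.836, 0.548, -0.002], [0.548, 0.836, 0.004], [0.004, 0.003, -1.0]]
wrist_force: [0.4, -0.0, -0.6]
grip_width: 0.0914
```

```bash
python3 -c "
from h import *
go(.4519,-.1375,.009,147)"
```

```text
shift [-0.8  3.3 59.2] roll -0.3 roll alt 179.7 | cur [ 0.4496 -0.1401  0.0682] 146.7 q6 -76 F [ 0.4 -0.  -0.6] w 0.0914 t 12.3667
```

{"method": "drive_tool", "body": {"rows": [[[-1, 3, 30, 0], [-1, 3, 50, 0], [-1, 3, 58, 0], [-1, 3, 59, 0], [-1, 3, 59, 0], [-1, 3, 59, 0]]]}}

```text
time: 12.87
position: [0.4531, -0.1378, 0.0105]
orientation: [[-0.837, 0.548, 0.001], [0.548, 0.837, 0.004], [0.001, 0.003, -1.0]]
wrist_force: [0.8, 0.2, 0.0]
grip_width: 0.0911
```

{"method": "drive_tool", "body": {"rows": [[[0, 0, 0, 0], [0, 0, 0, 0], [0, 0, 0, 0], [0, 0, 0, 0], [0, 0, 0, 0], [0, 0, 0, 0]]], "grip": 1}}

```text
time: 13.37
position: [0.453, -0.1378, 0.0106]
orientation: [[-0.837, 0.548, 0.001], [0.548, 0.837, 0.004], [0.001, 0.003, -1.0]]
wrist_force: [0.2, -0.0, 0.5]
grip_width: 0.0542
```

{"method": "drive_tool", "body": {"rows": [[[0, 0, -30, 0], [0, 0, -70, 0], [0, 0, -110, 0], [0, 0, -130, 0], [0, 0, -130, 0], [0, 0, -130, 0]]]}}

```text
time: 13.87
position: [0.4532, -0.1384, 0.1412]
orientation: [[-0.836, 0.548, 0.002], [0.548, 0.836, 0.003], [-0.0, 0.004, -1.0]]
wrist_force: [-0.6, 0.2, -0.4]
grip_width: 0.0498
```

```bash
cat >> h.py <<'E'
O=np.array([.6203,.0128]);XR=np.array([.0698,.9976])
def rack(x,z,yaw=86): p=O+x*XR; go(p[0],p[1],z,yaw)
E
python3 -c "
from h import *
rack(-.022,.13)"
```

```text
shift [-67.7 198.8  12. ] roll 60.8 roll alt -119.2 | cur [ 0.4532 -0.1384  0.1412] 146.8 q6 -75 F [-0.6  0.2 -0.4] w 0.0498 t 13.8667
```

{"method": "drive_tool", "body": {"rows": [[[-68, 199, 0, 61], [-68, 199, 0, 61], [-68, 199, 0, 61], [-68, 199, 0, 61], [-68, 199, 0, 61], [-68, 199, 0, 61], [-68, 199, 0, 61], [-68, 199, 0, 61]]]}}

```text
time: 14.53
position: [0.6181, -0.0082, 0.1382]
orientation: [[0.003, 1.0, -0.004], [1.0, -0.003, 0.003], [0.003, -0.004, -1.0]]
wrist_force: [-0.2, -1.1, -0.4]
grip_width: 0.0494
```

{"method": "drive_tool", "body": {"rows": [[[0, 0, 0, 4], [0, 0, 0, 4], [0, 0, 0, 4]]]}}

```text
time: 14.78
position: [0.6168, -0.0082, 0.1357]
orientation: [[0.071, 0.997, -0.009], [0.997, -0.071, 0.003], [0.003, -0.009, -1.0]]
wrist_force: [0.5, -0.8, -2.0]
grip_width: 0.0497
```

```bash
python3 - <<'E'
from h import *
rack(-.020,.084); rack(.019,.084)
d=cam('side','sideb.png');meta('sideb',d)
p=bot.get_state()['position']
# find bottle underside: dark rows along vertical line below the hand on bottle's near-left face
for z in (0,-.006,-.0105,-.014,-.018):
    print(z,np.round(proj(d,(p[0]-.001,p[1]+.014,p[2]+z)),1))
E
```

```text
shift [ 1.   2.5 51.6] roll -0.1 roll alt 179.9 | cur [ 0.6168 -0.0082  0.1357] 85.9 q6 2 F [ 0.5 -0.8 -2. ] w 0.0497 t 14.7833
shift [40.   2.5 51.7] roll -0.1 roll alt 179.9 | cur [ 0.6168 -0.0082  0.1357] 85.9 q6 2 F [ 0.5 -0.8 -2. ] w 0.0497 t 14.7833
0 [250.6 192.2]
-0.006 [250.9 194.7]
-0.0105 [251.  196.6]
-0.014 [251.2 198.1]
-0.018 [251.3 199.7]
```

```bash
python3 - <<'E'
import cv2
g=cv2.imread('pics/sideb.png',0)
for v in range(180,210): print(v,*g[v,236:268:2])
E
```

```text
180 109 120 63 52 53 55 53 54 53 53 68 68 69 68 70 69
181 110 118 62 52 55 53 54 54 51 50 69 67 68 69 68 69
182 111 118 60 51 54 54 54 52 51 50 69 68 69 69 69 69
183 110 119 69 51 54 55 53 50 50 49 69 68 69 69 68 69
184 94 106 84 54 54 55 54 51 52 51 70 67 68 69 70 69
185 104 112 90 53 55 52 58 50 53 50 70 67 69 70 69 69
186 120 122 114 56 54 55 58 50 53 50 70 67 69 68 69 70
187 120 121 126 53 49 59 57 50 52 51 71 68 68 69 69 69
188 121 121 123 86 89 59 58 50 53 51 71 68 69 68 69 70
189 120 121 122 115 122 55 59 54 51 51 71 69 69 69 69 69
190 120 121 121 123 128 78 55 59 54 52 72 69 69 69 70 70
191 121 120 121 121 125 109 59 57 59 57 71 69 69 70 71 69
192 120 120 121 121 124 116 110 59 57 59 68 70 69 69 70 70
193 121 120 121 121 123 100 130 111 51 58 65 70 70 69 71 66
194 121 121 121 120 122 87 128 132 89 53 65 71 70 69 68 63
195 121 121 121 121 123 87 128 129 124 73 62 72 68 66 62 58
196 120 121 121 122 122 75 128 128 131 116 59 68 64 61 59 58
197 119 121 120 120 123 54 132 128 128 132 57 62 61 59 60 58
198 110 119 120 121 122 78 104 131 128 130 51 59 59 60 60 59
199 159 112 119 120 121 114 68 121 130 128 48 59 60 60 59 59
200 173 155 111 118 121 123 99 85 133 130 48 61 59 60 60 58
201 162 170 154 112 120 121 115 101 97 133 61 60 59 60 59 57
202 162 162 170 135 112 120 111 125 79 103 72 61 59 59 56 52
203 162 162 162 158 154 115 109 122 118 72 60 62 59 56 75 106
204 161 162 162 162 170 158 109 121 128 113 58 58 55 72 114 125
205 161 161 163 162 163 174 99 120 126 131 109 63 73 103 125 118
206 164 161 162 162 162 166 82 119 124 128 132 110 111 111 117 113
207 184 148 162 163 162 164 140 97 119 125 127 125 119 113 114 172
208 193 174 160 145 163 163 166 140 149 148 108 118 113 113 171 194
209 193 193 184 113 168 163 163 165 165 165 165 102 146 170 194 191
```

```bash
python3 - <<'E'
from h import *
d=load('sideb'); p=np.array([.6168,-.0082,.1357]); Y=np.array([-.9976,.0698])
for off in(.014,.017,.011):
  for z in (-.006,-.0105,-.014,-.018,-.022): q=p[:2]+off*XR+.025*Y; print(off,z,np.round(proj(d,(*q,p[2]+z)),1))
E
```

```text
0.014 -0.006 [257.1 199. ]
0.014 -0.0105 [257.2 200.9]
0.014 -0.014 [257.4 202.4]
0.014 -0.018 [257.5 204.1]
0.014 -0.022 [257.7 205.7]
0.017 -0.006 [255.9 199.5]
0.017 -0.0105 [256.  201.4]
0.017 -0.014 [256.2 202.9]
0.017 -0.018 [256.3 204.5]
0.017 -0.022 [256.5 206.2]
0.011 -0.006 [258.3 198.6]
0.011 -0.0105 [258.4 200.5]
0.011 -0.014 [258.6 201.9]
0.011 -0.018 [258.7 203.6]
0.011 -0.022 [258.8 205.3]
```

Bottle's lower corner at about (256, 205) puts its underside about 18 mm below the TCP. Pushing the follower back and lowering.

{"method": "drive_tool", "body": {"rows": [[[1, 2, 30, 0], [1, 2, 52, 0], [1, 2, 52, 0], [15, 2, 52, 0], [28, 2, 52, 0], [40, 2, 52, 0], [40, 2, 52, 0], [40, 2, 52, 0]]]}}

```text
time: 15.5
position: [0.6206, 0.0322, 0.0848]
orientation: [[0.069, 0.998, -0.009], [0.998, -0.069, 0.003], [0.002, -0.01, -1.0]]
wrist_force: [-3.8, -1.3, -4.7]
grip_width: 0.0496
```

```bash
python3 - <<'E'
from h import *
rack(.019,.041)
E
```

```text
shift [-0.5  1.4 43.8] roll 0.0 roll alt -180.0 | cur [0.6206 0.0322 0.0848] 86.0 q6 6 F [-3.8 -1.3 -4.7] w 0.0496 t 15.5
```

{"method": "drive_tool", "body": {"rows": [[[0, 1.4, 12, 0], [0, 1.4, 22, 0], [0, 1.4, 30, 0], [0, 1.4, 36, 0], [0, 1.4, 39, 0], [0, 1.4, 41, 0], [0, 1.4, 42, 0], [0, 1.4, 43, 0]]]}}

```text
time: 16.17
position: [0.6203, 0.032, 0.0468]
orientation: [[0.069, 0.998, -0.011], [0.998, -0.069, 0.003], [0.002, -0.011, -1.0]]
wrist_force: [-13.9, -2.1, 27.7]
grip_width: 0.05
```

{"method": "drive_tool", "body": {"rows": [[[0, 0, 0, 0], [0, 0, 0, 0]]]}}

```text
time: 16.33
position: [0.6203, 0.0314, 0.0481]
orientation: [[0.069, 0.998, -0.01], [0.998, -0.069, 0.003], [0.002, -0.01, -1.0]]
wrist_force: [-6.4, -2.5, 1.6]
grip_width: 0.0498
```

```bash
python3 - <<'E'
from h import *
d=cam('side','sidec.png');meta('sidec',d)
s=bot.get_state();p=np.array(s['position']); Y=np.array([-.9976,.0698]);print(p,s['wrist_force'])
for n,a,b in(('nearrear',.014,.025),('nearfront',-.014,.025)):
  for z in (.022,.028,.034,.052,.058,.064): q=p[:2]+a*XR+b*Y; print(n,z,np.round(proj(d,(*q,z)),1))
g=cv2.cvtColor(d['image'],cv2.COLOR_RGB2GRAY)
print('     ',*range(232,276,2))
for v in range(212,246): print(v,*g[v,232:276:2])
E
```

```text
[0.62023395 0.03144014 0.04811194] [-6.26457111 -2.64897265  3.38548189]
nearrear 0.022 [245.3 248.8]
nearrear 0.028 [245.  246.5]
nearrear 0.034 [244.7 244.2]
nearrear 0.052 [244.  237.2]
nearrear 0.058 [243.7 234.9]
nearrear 0.064 [243.4 232.5]
nearfront 0.022 [256.2 243.8]
nearfront 0.028 [255.9 241.5]
nearfront 0.034 [255.7 239.2]
nearfront 0.052 [255.1 232.3]
nearfront 0.058 [254.9 230. ]
nearfront 0.064 [254.6 227.6]
      232 234 236 238 240 242 244 246 248 250 252 254 256 258 260 262 264 266 268 270 272 274
212 58 58 58 54 58 71 73 72 73 72 73 72 72 73 72 70 62 118 171 174 170 168
213 57 57 58 58 62 72 73 72 73 74 72 71 73 71 69 63 117 189 203 181 166 167
214 51 57 57 56 57 72 73 73 72 72 72 73 73 69 64 100 163 202 200 195 179 166
215 83 54 58 58 56 72 70 74 72 72 73 73 72 66 151 156 170 179 196 198 195 179
216 112 57 56 58 55 72 70 73 71 72 72 72 70 130 177 171 168 165 178 196 199 195
217 123 100 51 57 55 72 73 74 72 73 73 72 68 156 170 168 168 167 165 177 197 198
218 121 124 84 53 56 73 74 73 73 72 72 71 68 141 168 168 167 167 167 165 178 196
219 118 122 111 55 55 73 73 73 
[... 1550 characters left out ...]
 196 197 168 169
238 125 126 121 119 121 137 66 72 69 63 61 59 128 131 95 104 175 205 197 198 158 149
239 129 125 122 119 120 133 66 66 65 60 61 58 128 132 105 115 112 169 202 204 155 95
240 127 120 121 120 122 130 83 61 62 61 61 58 129 133 110 119 117 163 199 178 104 111
241 126 119 120 120 122 123 104 61 61 63 62 58 128 131 117 125 108 153 161 143 82 120
242 125 118 119 120 122 118 128 60 61 61 61 55 112 122 119 111 106 97 141 132 104 108
243 120 119 118 119 122 120 140 61 62 61 58 69 114 120 104 109 106 82 121 118 116 119
244 117 117 119 118 123 121 135 61 60 58 69 107 124 125 107 96 87 82 92 110 118 101
245 117 118 119 120 120 121 132 57 57 74 109 126 125 123 96 78 87 110 101 115 127 110
```

Contact came at TCP z 0.047 (underside about 29 mm), so the bottle is sitting on a lip. The coil grasps suggest the lane centre is about 3 mm further in +x. Lift, shift and retry.

{"method": "drive_tool", "body": {"rows": [[[0, 0, -8, 0], [0, 0, -8, 0], [0, 3.5, -8, 0], [0, 3.5, -8, 0], [0, 3.5, -8, 0]]]}}

```text
time: 16.8
position: [0.6202, 0.0309, 0.0558]
orientation: [[0.069, 0.997, -0.019], [0.998, -0.068, 0.002], [0.001, -0.019, -1.0]]
wrist_force: [-10.1, -2.3, -1.8]
grip_width: 0.05
```

{"method": "drive_tool", "body": {"rows": [[[0, 0, 4, 0], [0, 0, 7, 0], [0, 0, 10, 0], [0, 0, 12, 0], [0, 0, 14, 0], [0, 0, 16, 0], [0, 0, 17, 0]]]}}

```text
time: 17.38
position: [0.6202, 0.031, 0.0463]
orientation: [[0.068, 0.998, -0.017], [0.998, -0.068, 0.003], [0.002, -0.017, -1.0]]
wrist_force: [-16.2, -4.2, 39.1]
grip_width: 0.0497
```

Motion in +x is being blocked, which I can't explain from the numbers. I'll use my last view here.

```bash
python3 - <<'E'
from h import *
d=cam('side','sided.png');meta('sided',d); c=cam('top','topd.png'); meta('topd',c)
A=cv2.resize(d['image'][185:270,205:300],None,fx=6,fy=6,interpolation=cv2.INTER_CUBIC)[:510,:520]
B=cv2.resize(c['image'][130:255,195:265],None,fx=4,fy=4,interpolation=cv2.INTER_CUBIC)[:510]
B=np.vstack([B,np.zeros((10,280,3),np.uint8)])
cv2.imwrite('pics/v16.png',cv2.convertScaleAbs(np.hstack([A,B])[:,:,::-1],alpha=1.35))
s=bot.get_state();print(s['position'],s['wrist_force'],s['wrist_torque'],s['joints'],s['effort'])
E
```

```text
[0.62017803 0.03101427 0.04629803] [-15.84166117  -3.17071928  33.3337769 ] [-0.25730227  2.60421826  0.21036667] [0.02964665 0.53976729 1.66106819 0.00407162 0.95688915 0.09581258] [  1.3823447  -29.25496995 -17.39902496   0.60678888  -4.683685
   0.20744561]
```

View pics/v16.png

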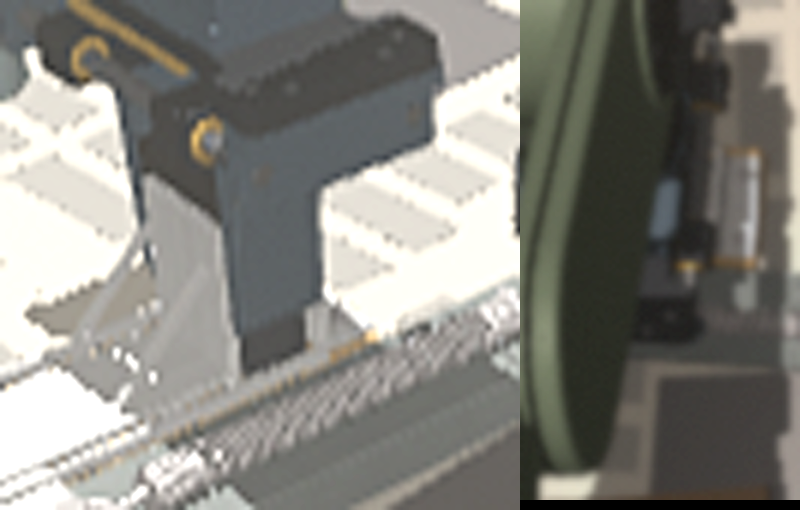

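The picture shows the near finger tucked beside the plate's near edge (near crop (240, 260)). That is what blocks +x, so the bottle is centred on the plate. The bottle's dark lower edge meets the lip line at about (250–305, 370–345), consistent with it standing on the floor, with the grip about 24 mm above its underside. I'll relieve the load and release.

{"method": "drive_tool", "body": {"rows": [[[0, -0.5, -0.5, 0], [0, -1, -1, 0], [0, -1, -1, 0]]]}}

```text
time: 17.73
position: [0.6202, 0.031, 0.0491]
orientation: [[0.068, 0.998, -0.014], [0.998, -0.068, 0.003], [0.002, -0.014, -1.0]]
wrist_force: [-3.7, -2.3, 8.0]
grip_width: 0.0498
```

{"method": "drive_tool", "body": {"rows": [[[0, 0, 0, 0], [0, 0, 0, 0], [0, 0, 0, 0], [0, 0, 0, 0], [0, 0, 0, 0]]], "grip": 0.32}}

```text
time: 18.15
position: [0.6205, 0.0313, 0.0488]
orientation: [[0.068, 0.998, -0.014], [0.998, -0.068, 0.003], [0.002, -0.014, -1.0]]
wrist_force: [0.5, -0.2, 0.3]
grip_width: 0.0623
```

{"method": "drive_tool", "body": {"rows": [[[0, 0, 0, 0], [0, 0, -15, 0], [0, 0, -40, 0], [0, 0, -80, 0], [0, 0, -110, 0], [0, 0, -120, 0], [0, 0, -120, 0]]]}}

```text
time: 18.73
position: [0.6241, 0.031, 0.1722]
orientation: [[0.068, 0.998, -0.006], [0.998, -0.068, 0.004], [0.003, -0.007, -1.0]]
wrist_force: [0.4, 0.0, -0.2]
grip_width: 0.0623
```

{"method": "drive_tool", "body": {"rows": [[[-200, -150, -20, 0], [-200, -150, -20, 0], [-200, -150, -20, 0], [-200, -150, -20, 0], [-200, -150, -20, 0], [-200, -150, -20, 0], [-200, -150, -20, 0], [-200, -150, -20, 0]]]}}

```text
time: 19.4
position: [0.459, -0.1592, 0.1911]
orientation: [[0.072, 0.997, -0.009], [0.997, -0.072, 0.005], [0.004, -0.009, -1.0]]
wrist_force: [0.2, -0.9, 0.3]
grip_width: 0.0622
```

```bash
python3 - <<'E'
from fit import *
c=cam('top','tope.png'); meta('tope',c); d=cam('side','sidee.png'); meta('sidee',d)
print(bot.get_state()['position'])
p=O+.014*XR
for t in(60,70,80): print('top',np.round(fit(c,*p,-4,z0=.022,thr=t,r=22),4))
for t in(60,70,80): print('side',np.round(fit(d,*p,-4,z0=.022,thr=t,r=22),4))
print('target',p)
for i,b in enumerate(B): print(np.round(fit(c,*b,thr=70 if i==2 else 94),4))
E
```

```text
[ 0.46069063 -0.15777314  0.19129666]
top [0.6219 0.0338 0.1527 0.8065]
top [6.225000e-01 3.380000e-02 1.771558e+02 8.992000e-01]
top [6.232000e-01 3.360000e-02 1.767264e+02 9.153000e-01]
side [6.185000e-01 1.830000e-02 1.464177e+02 1.937000e-01]
side [6.164000e-01 1.510000e-02 1.466893e+02 4.545000e-01]
side [6.180000e-01 1.710000e-02 1.460447e+02 5.501000e-01]
target [0.6212772 0.0267664]
[ 0.6158 -0.1353 44.4645  0.2759]
[  0.5836  -0.3177 109.1627   0.9012]
[  0.526   -0.4486 125.4398   0.9237]
[  0.4206  -0.3038 138.1923   0.2102]
[ 0.4168 -0.1124 73.9638  0.1372]
```

```bash
cat >> fit.py <<'E'
def follower(c,name='top1'):
    a=cv2.imread('pics/%s.png'%name)[:,:,::-1]; b=c['image']; c0=load(name); out=[]
    for (u,v,w,h,z) in((201,207,7,7,.030),(197,180,8,12,.027)):
        T=cv2.resize(a[v-h:v+h,u-w:u+w],None,fx=8,fy=8,interpolation=cv2.INTER_CUBIC)
        S_=cv2.resize(b[v-h-18:v+h+6,u-w-90:u+w+6],None,fx=8,fy=8,interpolation=cv2.INTER_CUBIC)
        m=cv2.matchTemplate(S_,T,cv2.TM_CCOEFF_NORMED); _,s,_,loc=cv2.minMaxLoc(m)
        du,dv=loc[0]/8-90,loc[1]/8-18
        d=at(c,u+du,v+dv,z)-at(c0,u,v,z); out.append((round(float(d[:2]@XR*1000),1),round(s,2)))
    return out
E
python3 - <<'E'
from fit import *
c=load('tope'); c['image']=cv2.imread('pics/tope.png')[:,:,::-1]
print(follower(c)); t=load('top'); 
g=c['image'].max(2); u,v=map(int,proj(c,(.6215,.03,.05))); print(u,v)
print('      ',*range(u-16,u+24))
for r in range(v-18,v+18): print(r,*g[r,u-16:u+24])
E
```

```text
[(27.8, 0.99), (27.9, 0.98)]
233 178
       217 218 219 220 221 222 223 224 225 226 227 228 229 230 231 232 233 234 235 236 237 238 239 240 241 242 243 244 245 246 247 248 249 250 251 252 253 254 255 256
160 151 152 152 152 153 153 152 152 151 150 149 151 153 153 153 153 153 154 153 153 154 154 154 154 154 154 154 154 154 154 153 149 141 131 127 126 126 126 127 127
161 151 152 152 152 153 152 152 153 152 152 152 153 153 153 154 153 153 154 153 154 154 154 154 154 153 154 154 154 154 154 153 151 142 132 127 126 126 127 126 126
162 152 152 153 153 152 152 151 152 151 150 151 152 153 154 154 154 153 154 154 154 154 154 155 154 154 154 153 154 154 155 153 151 142 133 127 127 127 127 126 128
163 151 151 152 152 152 150 149 149 144 138 143 150 153 153 154 154 154 154 154 154 154 154 154 155 154 154 155 154 155 154 154 150 142 132 128 127 127 127 127 127
164 145 146 147 147 147 145 144 144 133 118 126 142 150 152 152 152 152 153 153 153 153 153 155 153 154 154 154 154 154 153 153 150 142 132 127 127 128 128 127 127
165 136 135 136 135 134 134 137 137 119 94 100 121 135 140 142 143 144 146 1
[... 3825 characters left out ...]
12 130 124 104 116 141 147 140 131 126 129 125 102 86 103 124
192 142 141 140 140 139 137 135 136 133 130 125 124 126 126 123 120 119 118 117 113 107 103 105 111 120 121 111 101 120 142 150 147 143 139 139 128 101 90 109 126
193 136 135 133 134 134 129 128 130 129 125 125 130 136 139 139 139 138 136 135 132 128 125 125 125 120 109 103 107 125 139 145 147 146 143 140 126 101 93 111 127
194 113 113 110 110 112 111 110 114 115 113 116 123 129 133 134 135 134 133 133 131 128 126 128 125 115 106 113 120 128 131 135 139 139 136 132 121 98 95 114 129
195 97 97 90 89 90 90 88 90 91 92 94 100 103 106 110 112 112 109 109 111 111 111 113 113 104 100 110 118 120 122 124 127 128 127 126 115 96 96 117 129
```

The follower reads 27.8 mm back (two matches, scores 0.98–0.99). That is one bottle depth, so bottle 1 of the row is flat and pressed to the stop. Next is the bottle at (0.617, −0.135), checked with the side camera.

```bash
python3 - <<'E'
from fit import *
d=load('sidee'); d['image']=cv2.imread('pics/sidee.png')[:,:,::-1]
for i in(0,3): print([np.round(fit(d,*B[i],thr=t,r=20),4) for t in(70,90)])
go(.6172,-.1345,.2,134.5)
E
```

```text
[array([ 0.6206, -0.1366, 48.0265,  0.3591]), array([ 0.6196, -0.1366, 47.8583,  0.5552])]
[array([  0.4253,  -0.319 , 118.4737,   0.6552]), array([  0.4251,  -0.3189, 117.3402,   0.8175])]
shift [ 34.  154.5  -9.9] roll -48.4 roll alt 131.6 | cur [ 0.4607 -0.1578  0.1913] 86.1 q6 -16 F [ 0.2  0.1 -0.5] w 0.0623 t 19.5
```

{"method": "drive_tool", "body": {"rows": [[[34, 154, 20, -48.4], [34, 154, 40, -48.4], [34, 154, 60, -48.4], [34, 154, 80, -48.4], [34, 154, 110, -48.4], [34, 154, 120, -48.4], [34, 154, 120, -48.4], [34, 154, 120, -48.4]]], "grip": 0}}

```text
time: 20.17
position: [0.6155, -0.1314, 0.0667]
orientation: [[-0.703, 0.711, -0.013], [0.711, 0.704, 0.006], [0.014, -0.005, -1.0]]
wrist_force: [0.7, 0.7, -0.7]
grip_width: 0.0914
```

{"method": "drive_tool", "body": {"rows": [[[0, 0, 0, 0], [0, 0, 0, 0]]]}}

```text
time: 20.33
position: [0.6159, -0.1301, 0.0662]
orientation: [[-0.703, 0.711, -0.014], [0.711, 0.703, 0.007], [0.015, -0.005, -1.0]]
wrist_force: [-0.2, -0.9, -0.4]
grip_width: 0.0913
```

```bash
python3 -c "
from h import *
go(.6172,-.1345,.009,134.5)"
```

```text
shift [-4.9 -1.8 57.1] roll 0.2 roll alt -179.8 | cur [ 0.6159 -0.1301  0.0662] 134.7 q6 -58 F [-0.2 -0.9 -0.4] w 0.0913 t 20.3333
```

{"method": "drive_tool", "body": {"rows": [[[-5, -2, 30, 0], [-5, -2, 50, 0], [-5, -2, 56, 0], [-5, -2, 57, 0], [-5, -2, 57, 0], [-5, -2, 57, 0]]]}}

```text
time: 20.83
position: [0.6184, -0.1349, 0.0107]
orientation: [[-0.703, 0.711, -0.011], [0.711, 0.703, 0.006], [0.012, -0.003, -1.0]]
wrist_force: [0.2, 0.8, 0.6]
grip_width: 0.0915
```

{"method": "drive_tool", "body": {"rows": [[[0, 0, 0, 0], [0, 0, 0, 0], [0, 0, 0, 0], [0, 0, 0, 0], [0, 0, 0, 0], [0, 0, 0, 0], [0, 0, 0, 0], [0, 0, 0, 0]]], "grip": 1}}

```text
time: 21.5
position: [0.6183, -0.1349, 0.0107]
orientation: [[-0.703, 0.711, -0.011], [0.711, 0.703, 0.006], [0.012, -0.004, -1.0]]
wrist_force: [-0.8, -0.2, 0.6]
grip_width: 0.0502
```

{"method": "drive_tool", "body": {"rows": [[[0, 0, -15, 0], [0, 0, -45, 0], [0, 0, -85, 0], [0, 0, -120, 0], [0, 0, -130, 0], [0, 0, -130, 0], [0, 0, -130, 0]]]}}

```text
time: 22.08
position: [0.6192, -0.1356, 0.1401]
orientation: [[-0.703, 0.711, -0.012], [0.711, 0.703, 0.006], [0.013, -0.004, -1.0]]
wrist_force: [-0.2, 0.8, -1.2]
grip_width: 0.0497
```

```bash
sed -i 's/^O=np.array(\[.6203/O=np.array([.6200/' h.py; python3 -c "
from h import *
rack(.009,.135)"
```

```text
shift [110.8 111.6   6.1] roll 48.7 roll alt -131.3 | cur [ 0.6192 -0.1356  0.1401] 134.7 q6 -58 F [-0.2  0.8 -1.2] w 0.0497 t 22.0833
```

{"method": "drive_tool", "body": {"rows": [[[111, 112, 0, 49], [111, 112, 0, 49], [111, 112, 0, 49], [111, 112, 0, 49], [111, 112, 0, 49], [111, 112, 0, 49], [111, 112, 0, 49], [111, 112, 0, 49]]]}}

```text
time: 22.75
position: [0.6191, 0.0226, 0.138]
orientation: [[0.077, 0.997, -0.018], [0.997, -0.077, 0.006], [0.005, -0.018, -1.0]]
wrist_force: [-0.7, -0.4, -0.5]
grip_width: 0.05
```

{"method": "drive_tool", "body": {"rows": [[[0, 0, 0, 0], [0, 0, 0, 0]]]}}

```text
time: 22.92
position: [0.6178, 0.0225, 0.1357]
orientation: [[0.075, 0.997, -0.022], [0.997, -0.074, 0.006], [0.005, -0.023, -1.0]]
wrist_force: [-0.5, -0.1, -1.1]
grip_width: 0.0503
```

```bash
python3 -c "
from h import *
rack(.009,.081);rack(.047,.081)"
```

```text
shift [-0.7  4.1 54.6] roll -0.3 roll alt 179.7 | cur [0.6178 0.0225 0.1357] 85.7 q6 5 F [-0.5 -0.1 -1.1] w 0.0503 t 22.9167
shift [37.3  4.  54.8] roll -0.3 roll alt 179.7 | cur [0.6178 0.0225 0.1357] 85.7 q6 5 F [-0.5 -0.1 -1.1] w 0.0503 t 22.9167
```

{"method": "drive_tool", "body": {"rows": [[[0, 4, 30, 0], [0, 4, 55, 0], [0, 4, 55, 0], [12, 4, 55, 0], [24, 4, 55, 0], [37, 4, 55, 0], [38, 4, 55, 0], [38, 4, 55, 0]]]}}

```text
time: 23.58
position: [0.6224, 0.0606, 0.0811]
orientation: [[0.073, 0.997, -0.025], [0.997, -0.073, 0.005], [0.004, -0.025, -1.0]]
wrist_force: [-2.8, -2.6, -3.5]
grip_width: 0.0497
```

```bash
python3 -c "
from h import *
rack(.047,.033)"
```

```text
shift [-1.   2.2 48.1] roll -0.2 roll alt 179.8 | cur [0.6224 0.0606 0.0811] 85.8 q6 8 F [-2.8 -2.6 -3.5] w 0.0497 t 23.5833
```

{"method": "drive_tool", "body": {"rows": [[[-0.5, 1.5, 12, 0], [-0.5, 1.5, 24, 0], [-0.5, 1.5, 34, 0], [-0.5, 1.5, 40, 0], [-0.5, 1.5, 43, 0], [-0.5, 1.5, 45, 0], [-0.5, 1.5, 46.5, 0], [-0.5, 1.5, 47, 0]]]}}

```text
time: 24.25
position: [0.623, 0.0599, 0.0344]
orientation: [[0.073, 0.997, -0.024], [0.997, -0.073, 0.005], [0.003, -0.024, -1.0]]
wrist_force: [-0.2, -4.0, 1.8]
grip_width: 0.0498
```

{"method": "drive_tool", "body": {"rows": [[[0, 0, 1, 0], [0, 0, 1, 0], [0, 0, 1, 0], [0, 0, 1, 0], [0, 0, 1, 0], [0, 0, 1, 0]]], "grip": 0.32}}

```text
time: 24.75
position: [0.6229, 0.0603, 0.0334]
orientation: [[0.073, 0.997, -0.024], [0.997, -0.072, 0.005], [0.004, -0.024, -1.0]]
wrist_force: [0.4, -0.9, 0.0]
grip_width: 0.062
```

{"method": "drive_tool", "body": {"rows": [[[0, 0, -15, 0], [0, 0, -40, 0], [0, 0, -80, 0], [0, 0, -120, 0], [0, 0, -150, 0], [0, 0, -150, 0]]]}}

```text
time: 25.25
position: [0.6304, 0.0601, 0.1911]
orientation: [[0.073, 0.997, -0.009], [0.997, -0.073, 0.007], [0.006, -0.01, -1.0]]
wrist_force: [1.7, -0.0, 1.4]
grip_width: 0.0618
```

```bash
cat > chk.py <<'E'
import sys
from fit import *
c=cam('top'); print('follower',follower(c))
for i in map(int,sys.argv[1].split(',')): print(i+1,np.round(fit(c,*B[i],thr=70 if i==2 else 94),4))
E
python3 chk.py 1,2,3; python3 -c "
from h import *
go(.4258,-.3165,.08,110-90);go(.4258,-.3165,.08,110+90)"
```

```text
follower [(161.4, 0.68), (39.8, 0.84)]
2 [  0.5834  -0.3178 111.8432   0.8463]
3 [  0.5255  -0.4478 123.1886   0.8586]
4 [  0.4247  -0.3151 106.9661   0.8312]
shift [-390.7 -173.4  108.2] roll 65.8 roll alt -114.2 | cur [0.6287 0.0599 0.1876] 85.8 q6 8 F [-0.2  0.6 -0.5] w 0.0617 t 25.3
shift [-390.7 -173.4  108.2] roll 65.8 roll alt -114.2 | cur [0.6287 0.0599 0.1876] 85.8 q6 8 F [-0.2  0.6 -0.5] w 0.0617 t 25.3
```

{"method": "drive_tool", "body": {"rows": [[[-391, -173, 0, 66], [-391, -173, 0, 66], [-391, -173, 0, 66], [-391, -173, 0, 66], [-391, -173, 0, 66], [-391, -173, 0, 66], [-391, -173, 20, 66], [-391, -173, 40, 66]]], "grip": 0}}

```text
time: 25.97
position: [0.4703, -0.2354, 0.1715]
orientation: [[0.881, 0.472, -0.016], [0.472, -0.881, 0.007], [-0.011, -0.013, -1.0]]
wrist_force: [0.5, -0.6, 0.4]
grip_width: 0.0911
```

```bash
python3 chk.py 3; python3 -c "
from h import *
go(.4256,-.3165,.07,19.5)"
```

```text
follower [(55.3, 0.97), (55.9, 0.96)]
4 [ 0.4251 -0.3508 13.4338  0.1832]
shift [-68.7  50.1  99.4] roll 8.2 roll alt -171.8 | cur [ 0.4655 -0.2406  0.1688] 27.7 q6 34 F [-4.7 -4.5 -1.2] w 0.0911 t 26.0167
```

Follower reads 55.6 mm against 56 expected for two bottles. On to the third.

{"method": "drive_tool", "body": {"rows": [[[-69, 50, 20, 8.2], [-69, 50, 40, 8.2], [-69, 50, 70, 8.2], [-69, 50, 99, 8.2], [-69, 50, 99, 8.2], [-69, 50, 99, 8.2]]]}}

```text
time: 26.52
position: [0.4239, -0.3152, 0.0685]
orientation: [[0.942, 0.334, -0.028], [0.334, -0.943, 0.008], [-0.024, -0.017, -1.0]]
wrist_force: [0.2, -0.6, 0.2]
grip_width: 0.0913
```

```bash
python3 -c "
from h import *
go(.4256,-.3165,.009,19.5)"
```

```text
shift [ 2.6  2.8 59.4] roll 0.0 roll alt -180.0 | cur [ 0.4239 -0.3152  0.0685] 19.5 q6 33 F [ 0.2 -0.6  0.2] w 0.0913 t 26.5167
```

{"method": "drive_tool", "body": {"rows": [[[2.6, 2.8, 30, 0], [2.6, 2.8, 50, 0], [2.6, 2.8, 58, 0], [2.6, 2.8, 59, 0], [2.6, 2.8, 59, 0]]]}}

```text
time: 26.93
position: [0.4268, -0.3166, 0.0107]
orientation: [[0.942, 0.335, -0.026], [0.335, -0.942, 0.007], [-0.023, -0.015, -1.0]]
wrist_force: [0.4, 0.1, -0.0]
grip_width: 0.0911
```

{"method": "drive_tool", "body": {"rows": [[[0, 0, 0, 0], [0, 0, 0, 0], [0, 0, 0, 0], [0, 0, 0, 0], [0, 0, 0, 0], [0, 0, 0, 0], [0, 0, 0, 0], [0, 0, 0, 0]]], "grip": 1}}

```text
time: 27.6
position: [0.4268, -0.3166, 0.0108]
orientation: [[0.942, 0.335, -0.026], [0.335, -0.942, 0.007], [-0.022, -0.015, -1.0]]
wrist_force: [-0.6, 1.3, 2.0]
grip_width: 0.0501
```

{"method": "drive_tool", "body": {"rows": [[[0, 0, -15, 0], [0, 0, -45, 0], [0, 0, -85, 0], [0, 0, -120, 0], [0, 0, -140, 0], [0, 0, -140, 0]]]}}

```text
time: 28.1
position: [0.433, -0.3195, 0.1556]
orientation: [[0.942, 0.335, -0.018], [0.335, -0.942, 0.001], [-0.017, -0.007, -1.0]]
wrist_force: [1.7, -0.4, -0.0]
grip_width: 0.0497
```

```bash
python3 -c "
from h import *
rack(.037,.14)"
```

```text
shift [ 302.5 -284.3   12.4] roll -66.4 roll alt 113.6 | cur [ 0.433  -0.3195  0.1556] 19.6 q6 33 F [ 1.7 -0.4 -0. ] w 0.0497 t 28.1
```

{"method": "drive_tool", "body": {"rows": [[[302, -284, 0, -66.4], [302, -284, 0, -66.4], [302, -284, 0, -66.4], [302, -284, 0, -66.4], [302, -284, 0, -66.4], [302, -284, 0, -66.4], [302, -284, 0, -66.4], [302, -284, 0, -66.4]]]}}

```text
time: 28.77
position: [0.5847, -0.0203, 0.1504]
orientation: [[0.221, 0.975, -0.022], [0.975, -0.221, 0.001], [-0.004, -0.022, -1.0]]
wrist_force: [-0.2, -0.2, -0.7]
grip_width: 0.0498
```

```bash
python3 -c "
from h import *
rack(.037,.14)"
```

```text
shift [76.7 21.7  9.6] roll -8.8 roll alt 171.2 | cur [ 0.5847 -0.0203  0.1504] 77.2 q6 10 F [-0.2 -0.2 -0.7] w 0.0498 t 28.7667
```

{"method": "drive_tool", "body": {"rows": [[[77, 22, 5, -8.8], [77, 22, 5, -8.8], [77, 22, 10, -8.8], [77, 22, 10, -8.8], [77, 22, 10, -8.8], [77, 22, 10, -8.8]]]}}

```text
time: 29.27
position: [0.6221, 0.0488, 0.1389]
orientation: [[0.071, 0.997, -0.024], [0.997, -0.071, 0.001], [-0.001, -0.024, -1.0]]
wrist_force: [-0.1, -0.8, -0.6]
grip_width: 0.05
```

```bash
python3 -c "
from h import *
rack(.036,.081);rack(.075,.081)"
```

```text
shift [-0.   1.8 57.9] roll -0.1 roll alt 179.9 | cur [0.6221 0.0488 0.1389] 85.9 q6 7 F [-0.1 -0.8 -0.6] w 0.05 t 29.2667
shift [39.   1.8 57.8] roll -0.1 roll alt 179.9 | cur [0.6221 0.0488 0.1389] 85.9 q6 7 F [-0.1 -0.8 -0.6] w 0.05 t 29.2667
```

{"method": "drive_tool", "body": {"rows": [[[0, 2, 30, 0], [0, 2, 58, 0], [0, 2, 58, 0], [12, 2, 58, 0], [24, 2, 58, 0], [37, 2, 58, 0], [40, 2, 58, 0], [40, 2, 58, 0]]]}}

```text
time: 29.93
position: [0.6241, 0.0888, 0.0815]
orientation: [[0.07, 0.997, -0.027], [0.998, -0.07, -0.001], [-0.003, -0.027, -1.0]]
wrist_force: [-4.1, -3.8, -4.3]
grip_width: 0.0501
```

```bash
python3 -c "
from h import *
rack(.075,.033)"
```

```text
shift [-1.   2.5 48.5] roll -0.0 roll alt 180.0 | cur [0.6241 0.0888 0.0815] 86.0 q6 11 F [-4.1 -3.8 -4.3] w 0.0501 t 29.9333
```

{"method": "drive_tool", "body": {"rows": [[[-0.5, 1.8, 12, 0], [-0.5, 1.8, 24, 0], [-0.5, 1.8, 34, 0], [-0.5, 1.8, 40, 0], [-0.5, 1.8, 43, 0], [-0.5, 1.8, 45, 0], [-0.5, 1.8, 46.5, 0], [-0.5, 1.8, 47.5, 0]]]}}

```text
time: 30.6
position: [0.6236, 0.0884, 0.0411]
orientation: [[0.07, 0.997, -0.027], [0.998, -0.07, -0.0], [-0.002, -0.027, -1.0]]
wrist_force: [-16.8, -3.3, 30.5]
grip_width: 0.05
```

{"method": "drive_tool", "body": {"rows": [[[0, 0, 1, 0], [0, 0, 1, 0], [0, 0, 1, 0], [0, 0, 1, 0], [0, 0, 1, 0], [0, 0, 1, 0]]], "grip": 0.32}}

```text
time: 31.1
position: [0.6237, 0.0885, 0.0397]
orientation: [[0.07, 0.997, -0.027], [0.998, -0.07, -0.0], [-0.002, -0.027, -1.0]]
wrist_force: [-0.3, -0.2, -0.6]
grip_width: 0.0622
```

{"method": "drive_tool", "body": {"rows": [[[0, 0, -15, 0], [0, 0, -40, 0], [0, 0, -80, 0], [0, 0, -120, 0], [0, 0, -150, 0], [0, 0, -150, 0]]]}}

```text
time: 31.6
position: [0.6318, 0.0891, 0.1969]
orientation: [[0.07, 0.997, -0.013], [0.998, -0.07, 0.002], [0.001, -0.013, -1.0]]
wrist_force: [0.3, 0.4, 0.8]
grip_width: 0.0622
```

```bash
python3 chk.py 1,2;  python3 -c "
from h import *
go(.5836,-.3178,.1,20)"
```

```text
follower [(83.1, 0.68), (99.4, 0.85)]
2 [  0.5832  -0.3174 111.5673   0.8538]
3 [  0.5258  -0.4481 124.6331   0.8683]
shift [-408.9  -16.3   93.8] roll 66.0 roll alt -114.0 | cur [0.6301 0.0888 0.1934] 86.0 q6 11 F [ 0.5 -0.  -0.7] w 0.062 t 31.65
```

That descent stopped early (z 0.041, 30 N), so the third bottle may sit on a lip. I'll clear the view and measure before going on.

{"method": "drive_tool", "body": {"rows": [[[-409, -100, 0, 0], [-409, -100, 0, 0], [-409, -100, 0, 0], [-409, -100, 0, 0], [-409, -100, 0, 0], [-409, -100, 0, 0], [-409, -100, 0, 0], [-409, -100, 0, 0]]]}}

```text
time: 32.32
position: [0.5261, -0.2308, 0.1923]
orientation: [[0.07, 0.997, -0.022], [0.998, -0.07, 0.003], [0.001, -0.022, -1.0]]
wrist_force: [1.1, 0.3, 0.5]
grip_width: 0.0622
```

```bash
python3 - <<'E'
from fit import *
c=cam('top','topf.png'); meta('topf',c); d=cam('side','sidef.png'); meta('sidef',d)
print('follower',follower(c))
# cap detection: rectified lane view at z=.064 (caps) scale 1px=0.5mm, x -10..120, y -45..45
def rect(c,z,x0,x1,y0,y1,s=.0005):
    xs=np.arange(x0,x1,s);ys=np.arange(y0,y1,s); gx,gy=np.meshgrid(xs,ys); Y=np.array([-XR[1],XR[0]])
    P=np.c_[(O+gx.reshape(-1,1)*XR+gy.reshape(-1,1)*Y),np.full(gx.size,z)]
    u=proj_many(c,P).astype(np.float32).reshape(*gx.shape,2)
    return cv2.remap(c['image'],u[...,0],u[...,1],cv2.INTER_LINEAR)
R=rect(c,.052,-.01,.12,-.05,.05).max(2)
# dark extents in rack y at several x columns
for x in range(0,112,7):
    col=R[:,(x+10)*2].astype(int); dk=np.where(col<75)[0]; print(x,(dk.min()/2-50,dk.max()/2-50) if len(dk) else None, end=' ; ')
print()
R2=rect(c,.064,-.01,.12,-.05,.05).max(2)
for x in range(0,112,4): print(x,R2[100,(x+10)*2],R2[60,(x+10)*2],end=' ; ')
E
```

```text
follower [(83.3, 0.95), (83.9, 0.96)]
0 None ; 7 (np.float64(-23.0), np.float64(26.0)) ; 14 (np.float64(-23.0), np.float64(26.0)) ; 21 (np.float64(-23.0), np.float64(25.5)) ; 28 (np.float64(-23.0), np.float64(25.0)) ; 35 (np.float64(-23.5), np.float64(25.0)) ; 42 (np.float64(-23.0), np.float64(25.0)) ; 49 (np.float64(-23.0), np.float64(25.0)) ; 56 (np.float64(-23.0), np.float64(27.0)) ; 63 (np.float64(-23.5), np.float64(27.0)) ; 70 (np.float64(-23.0), np.float64(26.0)) ; 77 (np.float64(-23.0), np.float64(26.5)) ; 84 (np.float64(-23.0), np.float64(24.5)) ; 91 (np.float64(-25.0), np.float64(21.5)) ; 98 None ; 105 None ; 
0 61 85 ; 4 43 65 ; 8 50 67 ; 12 48 65 ; 16 47 66 ; 20 46 66 ; 24 43 68 ; 28 39 60 ; 32 43 64 ; 36 49 65 ; 40 48 63 ; 44 46 64 ; 48 44 62 ; 52 44 64 ; 56 37 62 ; 60 37 65 ; 64 45 66 ; 68 46 66 ; 72 44 66 ; 76 43 63 ; 80 42 62 ; 84 45 60 ; 88 54 59 ; 92 110 106 ; 96 149 136 ; 100 156 114 ; 104 162 121 ; 108 162 134 ;
```

```bash
cat > sidez.py <<'E'
from fit import *
def sidez(d,n,y=.0265):
    g=d['image'].max(2); Y=np.array([-XR[1],XR[0]])
    zs=np.arange(.018,.080,.002); print('z  ',*(f'{int(z*1000):3d}' for z in zs))
    for i in range(n):
        for dx in(8,14,20):
            x=(28*i+dx)/1000; q=O+x*XR+y*Y
            u=proj_many(d,np.array([[*q,z] for z in zs])).astype(np.float32)
            print(f'{28*i+dx:3d}',*(f'{v:3d}' for v in cv2.remap(g,u[:,:1],u[:,1:],cv2.INTER_LINEAR)[:,0]))
if __name__=='__main__':
    d=load('sidef'); d['image']=cv2.imread('pics/sidef.png')[:,:,::-1]; sidez(d,3)
E
python3 sidez.py; python3 -c "
from h import *
go(.5836,-.3178,.1,20)"
```

```text
z    18  19  21  23  25  27  29  31  33  35  37  39  41  43  45  47  49  51  53  55  57  59  61  63  65  67  69  71  73  75  77
  8 111 130 148 144  99  59  54  58  59  60  60  60  60  59  60  58  58  62  70  80 106 154 180 173 164 159 159 160 160 160 160
 14 118 139 154 145  84  59  56  60  61  61  62  61  60  62  61  61  63  72  78  79  78  76  76 100 137 169 170 150 144 148 157
 20 133 138 150 154 118  74  56  59  61  61  62  62  61  61  61  62  65  73  77  79  79  79  70  58  53  53  53  53  56  58  57
 36 112 129 149 147 103  62  55  59  61  61  61  62  62  61  62  62  63  70  78  78  74  71  72  76  70  61  55  57  57  59  60
 42 112 133 155 157  91  60  56  60  63  62  62  62  62  62  62  61  62  68  77  80  80  80  80  77  73  67  62  58  57  56  56
 48 116 137 167 180  87  58  56  60  61  62  63  63  62  62  62  62  62  69  76  79  80  81  76  62  55  56  57  56  58  61  62
 64 113 127 153 174 136 110  87  59  60  62  63  62  63  63  63  63  63  63  62  69  76  81  79  78  72  62  56  57  58  59  61
 70 112 125 162 184 134 102  86  58  60  62  62  62  62  63  64  63  63  64  64  69  76  80  80  80  80  79  73  65  59  57  57
 76 118 128 162 168 134  96  78  62  61  62  63  64  63  63  63  64  63  64  65  70  77  80  80  81  79  70  56  57  58  59  61
shift [-78.5  66.6  90.9] roll 65.6 roll alt -114.4 | cur [ 0.5252 -0.2344  0.1923] 85.6 q6 -20 F [0.9 0.2 0.2] w 0.062 t 32.4167
```

Bottles 1 and 2 sit right, with body-top edge at z of about 51. The third is about 4 mm high, squeezed in mid-air by the follower. Next I measure the lane centre directly from the floor and lip edges behind the follower.

```bash
python3 - <<'E'
from fit import *
c=load('topf'); c['image']=cv2.imread('pics/topf.png')[:,:,::-1]; Y=np.array([-XR[1],XR[0]])
ys=np.arange(-.040,.0401,.001)
for z,x0,x1 in((.025,.20,.25),(.028,.20,.25),(.022,-.09,-.03)):
    acc=0
    for x in np.arange(x0,x1,.002):
        P=np.c_[O+x*XR+ys[:,None]*Y,np.full(len(ys),z)]; u=proj_many(c,P).astype(np.float32)
        acc=acc+cv2.remap(c['image'],u[:,:1],u[:,1:],cv2.INTER_LINEAR)[:,0].astype(float)
    acc/=len(np.arange(x0,x1,.002)); print(z,x0)
    print([(int(round(y*1000)),int(a[0]-a[2]),int(a.mean())) for y,a in zip(ys,acc) if abs(y)>.020])
ys=np.arange(.028,.096,.001)
for x0 in(-.09,.2):
    acc=0
    for x in np.arange(x0,x0+.05,.002):
        P=np.c_[O+x*XR+ys[:,None]*Y,np.full(len(ys),.022)]; u=proj_many(c,P).astype(np.float32)
        acc=acc+cv2.remap(c['image'],u[:,:1],u[:,1:],cv2.INTER_LINEAR)[:,0].astype(float).mean(1)/25
    print('rail',x0,[(int(round(y*1000)),int(a)) for y,a in zip(ys,acc) if y<.044 or y>.076])
E
```

```text
0.025 0.2
[(-40, 23, 138), (-39, 23, 138), (-38, 23, 138), (-37, 22, 139), (-36, 22, 139), (-35, 20, 139), (-34, 20, 138), (-33, 19, 136), (-32, 21, 133), (-31, 25, 128), (-30, 32, 124), (-29, 41, 121), (-28, 52, 120), (-27, 61, 120), (-26, 68, 121), (-25, 72, 122), (-24, 74, 122), (-23, 74, 121), (-22, 74, 120), (-21, 73, 119), (20, 70, 114), (21, 70, 115), (22, 70, 115), (23, 70, 115), (24, 70, 114), (25, 68, 114), (26, 66, 115), (27, 62, 117), (28, 56, 120), (29, 48, 122), (30, 39, 124), (31, 30, 122), (32, 23, 117), (33, 17, 108), (34, 13, 99), (35, 10, 92), (36, 7, 88), (37, 6, 87), (38, 5, 87), (39, 4, 88), (40, 3, 89)]
0.028 0.2
[(-40, 23, 139), (-39, 23, 139), (-38, 23, 139), (-37, 23, 139), (-36, 22, 139), (-35, 21, 139), (-34, 20, 139), (-33, 19, 137), (-32, 20, 135), (-31, 22, 131), (-30, 27, 126), (-29, 36, 123), (-28, 46, 121), (-27, 56, 120), (-26, 64, 120), (-25, 70, 121), (-24, 73, 122), (-23, 74, 122), (-22, 74, 121), (-21, 74, 120), (20, 70, 114), (21, 70, 114), (22, 70, 115), (23, 70, 115), (24, 70, 115), (25, 69, 114), (26, 67, 115), (27, 64, 116), (28, 59, 119), 
[... 881 characters left out ...]
), (34, 112), (35, 105), (36, 101), (37, 99), (38, 99), (39, 99), (40, 99), (41, 100), (42, 100), (43, 100), (76, 97), (77, 97), (78, 97), (79, 97), (80, 96), (81, 95), (82, 94), (83, 91), (84, 89), (85, 89), (86, 91), (87, 94), (88, 98), (89, 101), (90, 103), (91, 104), (92, 105), (93, 105), (94, 105), (95, 105)]
rail 0.2 [(28, 121), (29, 123), (30, 124), (31, 121), (32, 114), (33, 105), (34, 96), (35, 90), (36, 87), (37, 87), (38, 88), (39, 89), (40, 89), (41, 89), (42, 89), (43, 89), (76, 89), (77, 89), (78, 89), (79, 89), (80, 89), (81, 89), (82, 89), (83, 89), (84, 89), (85, 91), (86, 95), (87, 102), (88, 111), (89, 122), (90, 131), (91, 137), (92, 141), (93, 143), (94, 144), (95, 144)]
```

The camera puts the lane centre within 0.4 mm of my frame. I'll press the third bottle's cap down with closed fingers, aimed slightly forward to stay clear of the follower plate.

```bash
python3 -c "
from h import *
rack(.0655,.12)"
```

```text
shift [319.4  76.8  70.1] roll -0.4 roll alt 179.6 | cur [ 0.5252 -0.2344  0.1923] 85.6 q6 -20 F [0.9 0.2 0.2] w 0.062 t 32.4167
```

{"method": "drive_tool", "body": {"rows": [[[319, 77, 0, 0], [319, 77, 0, 0], [319, 77, 0, 0], [319, 77, 0, 0], [319, 77, 0, 0], [319, 77, 0, 0], [319, 77, 30, 0], [319, 77, 50, 0]]], "grip": 1}}

```text
time: 33.08
position: [0.6261, 0.0776, 0.1461]
orientation: [[0.074, 0.997, -0.016], [0.997, -0.074, 0.002], [0.001, -0.017, -1.0]]
wrist_force: [0.3, -0.9, -0.2]
grip_width: 0.0115
```

{"method": "drive_tool", "body": {"rows": [[[0, 0, 0, 0], [0, 0, 0, 0]]]}}

```text
time: 33.25
position: [0.6244, 0.0802, 0.1428]
orientation: [[0.07, 0.997, -0.023], [0.998, -0.07, 0.002], [0.0, -0.023, -1.0]]
wrist_force: [0.0, -0.1, 0.2]
grip_width: 0.0008
```

```bash
python3 -c "
from h import *
rack(.0655,.08)"
```

```text
shift [-2.   1.7 62.7] roll -0.0 roll alt 180.0 | cur [0.6244 0.0802 0.1428] 86.0 q6 10 F [ 0.  -0.1  0.2] w 0.0008 t 33.25
```

{"method": "drive_tool", "body": {"rows": [[[-2, 1.5, 30, 0], [-2, 1.5, 62, 0], [-2, 1.5, 70, 0], [-2, 1.5, 73, 0], [-2, 1.5, 75, 0], [-2, 1.5, 77, 0], [-2, 1.5, 78.5, 0], [-2, 1.5, 79, 0]]]}}

```text
time: 33.92
position: [0.6253, 0.0777, 0.0655]
orientation: [[0.07, 0.997, -0.019], [0.998, -0.07, 0.001], [-0.0, -0.019, -1.0]]
wrist_force: [0.2, -1.6, 2.8]
grip_width: 0.0005
```

```bash
python3 -c "
from h import *
rack(.0655,.08)"
```

```text
shift [  0.4  -1.  -14.5] roll -0.0 roll alt 180.0 | cur [0.6253 0.0777 0.0655] 86.0 q6 10 F [ 0.2 -1.6  2.8] w 0.0005 t 33.9167
```

{"method": "drive_tool", "body": {"rows": [[[0, 0, 1, 0], [0, 0, 2, 0], [0, 0, 3, 0], [0, 0, 3, 0]]]}}

```text
time: 34.25
position: [0.6256, 0.0777, 0.0644]
orientation: [[0.07, 0.997, -0.018], [0.998, -0.07, 0.001], [0.0, -0.018, -1.0]]
wrist_force: [-2.4, -1.9, 8.9]
grip_width: 0.0007
```

{"method": "drive_tool", "body": {"rows": [[[0, 0, -30, 0], [0, 0, -60, 0], [0, 0, -100, 0], [-100, 0, -120, 0], [-180, -40, -120, 0], [-250, -80, -120, 0], [-250, -100, -120, 0], [-250, -100, -120, 0]]]}}

```text
time: 34.92
position: [0.5456, -0.1105, 0.1827]
orientation: [[0.07, 0.997, -0.017], [0.998, -0.07, 0.001], [0.0, -0.018, -1.0]]
wrist_force: [0.0, -0.6, -0.4]
grip_width: 0.0003
```

```bash
python3 - <<'E'
from sidez import *
c=cam('top','topg.png'); d=cam('side','sideg.png'); meta('sideg',d)
print(follower(c)); sidez(d,3)
for i in(1,2): print(np.round(fit(c,*B[i],thr=70 if i==2 else 94),4))
go(.5836,-.3178,.1,20)
E
```

```text
[(83.3, 0.95), (83.9, 0.96)]
z    18  19  21  23  25  27  29  31  33  35  37  39  41  43  45  47  49  51  53  55  57  59  61  63  65  67  69  71  73  75  77
  8 112 131 149 145 101  57  53  57  59  59  59  59  59  58  59  57  57  61  70  81 108 155 181 174 165 160 161 161 161 161 162
 14 118 139 155 146  85  59  56  60  61  60  61  62  62  61  61  61  63  71  78  79  78  76  77 101 138 170 171 152 145 149 158
 20 134 139 151 155 119  73  56  60  61  60  61  61  61  61  61  61  64  72  78  80  80  79  70  58  53  53  52  52  55  57  56
 36 113 130 149 147 103  61  55  59  61  61  61  61  61  61  62  62  63  69  79  78  74  72  72  76  69  60  55  57  56  58  60
 42 113 134 157 158  92  60  56  60  61  61  62  63  62  62  62  62  63  69  78  80  80  80  81  78  74  68  62  57  57  56  55
 48 117 138 169 182  88  58  55  60  62  62  62  62  62  63  62  62  63  70  77  80  80  81  76  63  56  56  57  56  59  61  61
 64 115 130 155 172  97  60  57  62  62  63  62  61  62  62  62  64  66  74  80  79  76  73  73  76  69  61  57  57  57  59  61
 70 114 129 167 188  95  51  59  61  63  63  63  63  64  63  63  64  67  76  80  80  80  81  83  78  70  65  63  62  59  59  60
 76 120 131 164 157  98  53  60  62  63  63  64  63  63  63  64  65  69  77  81  81  81  78  67  58  56  57  58  60  63  64  63
[  0.5836  -0.3183 110.6286   0.8877]
[  0.5265  -0.4487 126.2276   0.9101]
shift [-200.8   57.    82.4] roll 65.7 roll alt -114.3 | cur [ 0.5436 -0.1132  0.1832] 85.7 q6 -8 F [-0.9  0.4 -0.4] w 0.0003 t 35.0167
```

The press worked: the third bottle's edges now match the others (51 / 26) and the follower is at 83.6 mm. Next the bottle at (0.5836, −0.318).

{"method": "drive_tool", "body": {"rows": [[[-201, 57, 20, 65.7], [-201, 57, 20, 65.7], [-201, 57, 20, 65.7], [-201, 57, 20, 65.7], [-201, 57, 20, 65.7], [-201, 57, 40, 65.7], [-201, 57, 60, 65.7], [-201, 57, 82, 65.7]]], "grip": 0}}

```text
time: 35.68
position: [0.5845, -0.3185, 0.0995]
orientation: [[0.881, 0.473, -0.018], [0.473, -0.881, 0.0], [-0.015, -0.008, -1.0]]
wrist_force: [0.0, 0.5, -0.4]
grip_width: 0.0507
```

{"method": "drive_tool", "body": {"rows": [[[0, 0, 0, 8], [0, 0, 0, 8], [0, 0, 0, 8]]]}}

```text
time: 35.93
position: [0.5853, -0.318, 0.0993]
orientation: [[0.937, 0.348, -0.017], [0.348, -0.937, 0.001], [-0.016, -0.006, -1.0]]
wrist_force: [0.4, 0.3, 0.2]
grip_width: 0.0708
```

```bash
python3 -c "
from h import *
go(.5836,-.3180,.009,20)"
```

```text
shift [-0.1  0.  90.3] roll 0.4 roll alt -179.6 | cur [ 0.5853 -0.318   0.0993] 20.4 q6 41 F [0.4 0.3 0.2] w 0.0708 t 35.9333
```

{"method": "drive_tool", "body": {"rows": [[[0, 0, 10, 0.4], [0, 0, 30, 0.4], [0, 0, 60, 0.4], [0, 0, 80, 0.4], [0, 0, 88, 0.4], [0, 0, 90, 0.4], [0, 0, 90, 0.4]]]}}

```text
time: 36.52
position: [0.5842, -0.318, 0.0096]
orientation: [[0.939, 0.342, -0.017], [0.342, -0.94, 0.0], [-0.015, -0.006, -1.0]]
wrist_force: [1.2, -0.4, -0.5]
grip_width: 0.0914
```

{"method": "drive_tool", "body": {"rows": [[[0, 0, 0, 0], [0, 0, 0, 0], [0, 0, 0, 0], [0, 0, 0, 0], [0, 0, 0, 0], [0, 0, 0, 0], [0, 0, 0, 0], [0, 0, 0, 0]]], "grip": 1}}

```text
time: 37.18
position: [0.5843, -0.318, 0.0099]
orientation: [[0.939, 0.342, -0.016], [0.343, -0.94, 0.0], [-0.015, -0.006, -1.0]]
wrist_force: [-1.1, 0.8, 2.2]
grip_width: 0.0505
```

{"method": "drive_tool", "body": {"rows": [[[0, 0, -15, 0], [0, 0, -45, 0], [0, 0, -85, 0], [0, 0, -120, 0], [0, 0, -140, 0], [0, 0, -140, 0]]]}}

```text
time: 37.68
position: [0.5893, -0.3195, 0.1558]
orientation: [[0.939, 0.343, -0.007], [0.343, -0.939, -0.005], [-0.008, 0.003, -1.0]]
wrist_force: [0.2, -0.4, -0.1]
grip_width: 0.0507
```

```bash
python3 -c "
from h import *
rack(.064,.14)"
```

```text
shift [ 168.8 -360.2   13.5] roll -66.0 roll alt 114.0 | cur [ 0.5893 -0.3195  0.1558] 20.0 q6 41 F [ 0.2 -0.4 -0.1] w 0.0507 t 37.6833
```

{"method": "drive_tool", "body": {"rows": [[[169, -360, 0, -66], [169, -360, 0, -66], [169, -360, 0, -66], [169, -360, 0, -66], [169, -360, 0, -66], [169, -360, 0, -66], [169, -360, 0, -66], [169, -360, 0, -66]]]}}

```text
time: 38.35
position: [0.6176, 0.0157, 0.1513]
orientation: [[0.213, 0.977, -0.011], [0.977, -0.214, -0.005], [-0.007, -0.01, -1.0]]
wrist_force: [1.5, -1.1, -0.7]
grip_width: 0.0506
```

```bash
python3 -c "
from h import *
rack(.064,.14)"
```

```text
shift [61.1 -6.2 10.9] roll -8.3 roll alt 171.7 | cur [0.6176 0.0157 0.1513] 77.7 q6 13 F [ 1.5 -1.1 -0.7] w 0.0506 t 38.35
```

{"method": "drive_tool", "body": {"rows": [[[61, -6, 5, -8.3], [61, -6, 5, -8.3], [61, -6, 10, -8.3], [61, -6, 10, -8.3], [61, -6, 10, -8.3], [61, -6, 10, -8.3]]]}}

```text
time: 38.85
position: [0.6244, 0.0752, 0.1403]
orientation: [[0.072, 0.997, -0.012], [0.997, -0.072, -0.006], [-0.007, -0.012, -1.0]]
wrist_force: [-0.4, 0.1, -0.8]
grip_width: 0.0504
```

```bash
python3 -c "
from h import *
rack(.064,.081);rack(.103,.081)"
```

```text
shift [ 1.8  0.7 59.3] roll -0.1 roll alt 179.9 | cur [0.6244 0.0752 0.1403] 85.9 q6 10 F [-0.4  0.1 -0.8] w 0.0504 t 38.85
shift [40.8  0.6 59. ] roll -0.1 roll alt 179.9 | cur [0.6244 0.0752 0.1403] 85.9 q6 10 F [-0.4  0.1 -0.8] w 0.0504 t 38.85
```

{"method": "drive_tool", "body": {"rows": [[[1, 0.5, 30, 0], [1, 0.5, 59, 0], [1, 0.5, 59, 0], [12, 0.5, 59, 0], [24, 0.5, 59, 0], [37, 0.5, 59, 0], [42, 0.5, 59, 0], [42, 0.5, 59, 0]]]}}

```text
time: 39.52
position: [0.6261, 0.1164, 0.0816]
orientation: [[0.07, 0.997, -0.015], [0.997, -0.07, -0.009], [-0.01, -0.014, -1.0]]
wrist_force: [-3.0, -3.8, -4.7]
grip_width: 0.05
```

```bash
python3 -c "
from h import *
rack(.104,.033)"
```

```text
shift [ 0.7  1.8 48.6] roll -0.0 roll alt 180.0 | cur [0.6261 0.1164 0.0816] 86.0 q6 14 F [-3.  -3.8 -4.7] w 0.05 t 39.5167
```

{"method": "drive_tool", "body": {"rows": [[[0.7, 0.7, 12, 0], [0.7, 0.7, 24, 0], [0.7, 0.7, 32, 0], [0.7, 0.7, 37, 0], [0.7, 0.7, 40, 0], [0.7, 0.7, 42, 0]]]}}

```text
time: 40.02
position: [0.6256, 0.1161, 0.0423]
orientation: [[0.07, 0.997, -0.016], [0.998, -0.07, -0.01], [-0.011, -0.015, -1.0]]
wrist_force: [-6.6, -4.7, 6.7]
grip_width: 0.0504
```

{"method": "drive_tool", "body": {"rows": [[[0, 0, -4, 0], [0, -1.5, -4, 0], [0, -2.5, -4, 0], [0, -2.5, -2, 0], [0, -2.5, 0, 0], [0, -2.5, 3, 0], [0, -2.5, 5, 0]]]}}

```text
time: 40.6
position: [0.6255, 0.1157, 0.04]
orientation: [[0.069, 0.998, -0.01], [0.998, -0.069, -0.011], [-0.012, -0.009, -1.0]]
wrist_force: [0.5, -6.0, 2.9]
grip_width: 0.05
```

The x position is locked both ways: the pads overhang the bottle and straddle the 50 mm plate, so its edges rub. That explains the vertical resistance too. I'll keep lowering gently.

{"method": "drive_tool", "body": {"rows": [[[0, 0, 2, 0], [0, 0, 4, 0], [0, 0, 6, 0], [0, 0, 8, 0], [0, 0, 9, 0], [0, 0, 9, 0]]]}}

```text
time: 41.1
position: [0.6256, 0.1155, 0.0328]
orientation: [[0.069, 0.998, -0.009], [0.998, -0.069, -0.011], [-0.012, -0.008, -1.0]]
wrist_force: [-3.3, -3.1, 1.8]
grip_width: 0.0503
```

{"method": "drive_tool", "body": {"rows": [[[0, 0, 0.5, 0], [0, 0, 0.5, 0], [0, 0, 0.5, 0], [0, 0, 0.5, 0], [0, 0, 0.5, 0], [0, 0, 0.5, 0]]], "grip": 0.32}}

```text
time: 41.6
position: [0.6258, 0.1157, 0.0323]
orientation: [[0.069, 0.998, -0.009], [0.998, -0.069, -0.011], [-0.012, -0.008, -1.0]]
wrist_force: [0.4, -0.1, 0.6]
grip_width: 0.0624
```

{"method": "drive_tool", "body": {"rows": [[[0, 0, -15, 0], [0, 0, -40, 0], [0, 0, -80, 0], [0, 0, -120, 0], [-60, 0, -140, 0], [-150, 0, -140, 0], [-190, 0, -140, 0], [-230, 0, -140, 0]]]}}

```text
time: 42.27
position: [0.6156, -0.048, 0.1735]
orientation: [[0.068, 0.998, -0.007], [0.998, -0.068, -0.011], [-0.012, -0.006, -1.0]]
wrist_force: [-0.0, 0.3, -0.8]
grip_width: 0.0619
```

{"method": "drive_tool", "body": {"rows": [[[-60, -80, 0, 0], [-60, -80, 0, 0], [-60, -80, 0, 0], [-60, -80, 0, 0]]]}}

```text
time: 42.6
position: [0.5283, -0.1044, 0.175]
orientation: [[0.071, 0.997, -0.009], [0.997, -0.072, -0.011], [-0.012, -0.008, -1.0]]
wrist_force: [0.2, 0.5, 0.6]
grip_width: 0.062
```

```bash
python3 - <<'E'
from sidez import *
c=cam('top','toph.png'); d=cam('side','sideh.png')
print(follower(c)); sidez(d,4)
for i in(2,): print(np.round(fit(c,*B[i],thr=70 if i==2 else 94),4))
go(.526,-.4484,.1,125-90)
E
```

```text
[(111.0, 0.94), (111.9, 0.97)]
z    18  19  21  23  25  27  29  31  33  35  37  39  41  43  45  47  49  51  53  55  57  59  61  63  65  67  69  71  73  75  77
  8 112 131 148 144 100  58  53  57  58  59  59  59  59  59  58  57  57  62  70  81 108 154 181 174 165 160 161 160 161 161 160
 14 118 139 155 146  85  58  55  59  60  61  61  61  62  61  61  61  63  70  78  79  77  77  76 100 138 170 170 151 145 149 159
 20 133 138 151 155 118  74  56  59  60  61  61  61  60  60  60  61  64  72  78  80  79  77  69  58  53  53  52  54  56  57  56
 36 113 129 149 147 103  61  54  59  60  60  61  61  61  61  62  61  63  69  78  78  74  71  72  75  68  59  55  57  56  57  59
 42 112 133 156 158  91  60  55  59  61  61  61  61  61  61  62  61  62  68  77  80  80  80  80  77  73  68  62  57  56  56  55
 48 117 138 169 182  88  57  54  59  61  61  61  62  62  62  61  61  62  69  76  80  80  81  75  63  55  54  55  56  58  60  61
 64 114 129 155 171  96  59  56  60  61  62  62  61  62  62  62  63  67  77  80  78  74  71  72  75  69  61  56  56  57  58  60
 70 113 128 166 186  93  50  58  60  61  62  62  61  63  63  62  63  67  76  80  80  80  81  78  68  59  58  62  61  58  60  60
 76 119 130 164 158  97  51  59  62  62  62  63  63  63  62  62  64  68  78  80  80  81  78  67  58  56  57  56  59  61  62  62
 92 123 138 165 153 104  51  59  61  62  63  64  63  63  63  64  63  66  76  82  81  77  72  72  73  72  65  57  58  58  59  61
 98 119 128 152 147 101  54  59  62  63  64  64  64  64  64  64  64  67  73  79  80  81  81  81  76  68  61  60  58  58  62  65
104 115 134 159 158  75  58  61  63  63  63  64  65  64  64  63  64  68  75  82  82  82  80  72  61  57  59  59  60  61  63  64
[  0.526   -0.4485 125.3625   0.9174]
shift [-344.4   18.3   78.9] roll 51.0 roll alt -129.0 | cur [ 0.532  -0.1027  0.1752] 86.0 q6 -7 F [-0.4 -0.   0.2] w 0.0622 t 42.7
```

Four bottles are flat with the follower at 111.5 mm (112 expected). Now the last one.

{"method": "drive_tool", "body": {"rows": [[[-344, 18, 0, 51], [-344, 18, 0, 51], [-344, 18, 0, 51], [-344, 18, 0, 51], [-344, 18, 0, 51], [-344, 18, 0, 51], [-344, 18, 0, 51], [-344, 18, 20, 51]]], "grip": 0}}

```text
time: 43.37
position: [0.5294, -0.4363, 0.1666]
orientation: [[0.821, 0.571, 0.001], [0.571, -0.821, -0.015], [-0.008, 0.013, -1.0]]
wrist_force: [1.2, 0.0, 0.6]
grip_width: 0.0914
```

```bash
python3 -c "
from h import *
go(.526,-.4485,.08,35)"
```

```text
shift [-9.1  6.9 86.7] roll -0.2 roll alt 179.8 | cur [ 0.5294 -0.4363  0.1666] 34.8 q6 15 F [1.2 0.  0.6] w 0.0914 t 43.3667
```

{"method": "drive_tool", "body": {"rows": [[[-9, 7, 10, 0], [-9, 7, 40, 0], [-9, 7, 75, 0], [-9, 7, 110, 0], [-9, 7, 115, 0], [-9, 7, 115, 0]]]}}

```text
time: 43.87
position: [0.5259, -0.4469, 0.0486]
orientation: [[0.82, 0.572, -0.004], [0.572, -0.82, -0.011], [-0.009, 0.007, -1.0]]
wrist_force: [0.4, 0.1, 0.2]
grip_width: 0.0913
```

```bash
python3 -c "
from h import *
go(.526,-.4485,.009,35)"
```

```text
shift [-0.5  1.1 39.6] roll -0.1 roll alt 179.9 | cur [ 0.5259 -0.4469  0.0486] 34.9 q6 14 F [0.4 0.1 0.2] w 0.0913 t 43.8667
```

{"method": "drive_tool", "body": {"rows": [[[-0.5, 1, 20, 0], [-0.5, 1, 34, 0], [-0.5, 1, 39.5, 0], [-0.5, 1, 39.5, 0], [-0.5, 1, 39.5, 0]]]}}

```text
time: 44.28
position: [0.5274, -0.449, 0.0111]
orientation: [[0.82, 0.573, -0.001], [0.573, -0.82, -0.013], [-0.008, 0.01, -1.0]]
wrist_force: [-0.3, 0.2, -0.3]
grip_width: 0.091
```

{"method": "drive_tool", "body": {"rows": [[[0, 0, 0, 0], [0, 0, 0, 0], [0, 0, 0, 0], [0, 0, 0, 0], [0, 0, 0, 0], [0, 0, 0, 0], [0, 0, 0, 0], [0, 0, 0, 0]]], "grip": 1}}

```text
time: 44.95
position: [0.5272, -0.4489, 0.0111]
orientation: [[0.82, 0.573, -0.001], [0.573, -0.82, -0.013], [-0.008, 0.01, -1.0]]
wrist_force: [-0.4, -0.5, 1.5]
grip_width: 0.0502
```

{"method": "drive_tool", "body": {"rows": [[[0, 0, -15, 0], [0, 0, -45, 0], [0, 0, -85, 0], [0, 0, -120, 0], [0, 0, -140, 0], [0, 0, -140, 0]]]}}

```text
time: 45.45
position: [0.5298, -0.4491, 0.1572]
orientation: [[0.82, 0.573, 0.007], [0.573, -0.82, -0.02], [-0.006, 0.02, -1.0]]
wrist_force: [1.0, -0.9, -0.7]
grip_width: 0.0503
```

```bash
python3 -c "
from h import *
rack(.091,.15)"
```

```text
shift [ 395.7 -397.8   -3.2] roll -51.1 roll alt 128.9 | cur [ 0.5298 -0.4491  0.1572] 34.9 q6 14 F [ 1.  -0.9 -0.7] w 0.0503 t 45.45
```

{"method": "drive_tool", "body": {"rows": [[[396, -398, 0, -51], [396, -398, 0, -51], [396, -398, 0, -51], [396, -398, 0, -51], [396, -398, 0, -51], [396, -398, 0, -51], [396, -398, 0, -51], [396, -398, 0, -51]]]}}

```text
time: 46.12
position: [0.5853, -0.1169, 0.1467]
orientation: [[0.067, 0.998, 0.004], [0.998, -0.066, -0.019], [-0.019, 0.005, -1.0]]
wrist_force: [1.2, -0.3, -0.7]
grip_width: 0.0502
```

```bash
python3 -c "
from h import *
rack(.091,.14)"
```

```text
shift [222.8  26.3   2.6] roll 0.2 roll alt -179.8 | cur [ 0.5853 -0.1169  0.1467] 86.2 q6 -7 F [ 1.2 -0.3 -0.7] w 0.0502 t 46.1167
```

{"method": "drive_tool", "body": {"rows": [[[223, 26, 0, 0.2], [223, 26, 0, 0.2], [223, 26, 0, 0.2], [223, 26, 0, 0.2], [223, 26, 0, 0.2], [223, 26, 0, 0.2], [223, 26, 0, 0.2], [223, 26, 0, 0.2]]]}}

```text
time: 46.78
position: [0.6251, 0.1046, 0.1406]
orientation: [[0.068, 0.998, 0.001], [0.998, -0.068, -0.02], [-0.02, 0.002, -1.0]]
wrist_force: [0.4, -0.7, -0.8]
grip_width: 0.0503
```

```bash
python3 -c "
from h import *
rack(.091,.081);rack(.132,.081)"
```

```text
shift [ 0.3  1.2 59.6] roll 0.1 roll alt -179.9 | cur [0.6251 0.1046 0.1406] 86.1 q6 13 F [ 0.4 -0.7 -0.8] w 0.0503 t 46.7833
shift [41.3  1.3 58.8] roll 0.1 roll alt -179.9 | cur [0.6251 0.1046 0.1406] 86.1 q6 13 F [ 0.4 -0.7 -0.8] w 0.0503 t 46.7833
```

{"method": "drive_tool", "body": {"rows": [[[0, 0.5, 30, 0], [0, 0.5, 58, 0], [0, 0.5, 59, 0], [12, 0.5, 59, 0], [24, 0.5, 59, 0], [37, 0.5, 59, 0], [43, 0.5, 59, 0], [43, 0.5, 59, 0]]]}}

```text
time: 47.45
position: [0.6278, 0.1458, 0.0814]
orientation: [[0.067, 0.998, -0.001], [0.998, -0.067, -0.023], [-0.023, 0.001, -1.0]]
wrist_force: [-1.7, -5.4, -4.0]
grip_width: 0.05
```

```bash
python3 -c "
from h import *
rack(.132,.0335)"
```

```text
shift [-0.2  1.4 47.9] roll 0.2 roll alt -179.8 | cur [0.6278 0.1458 0.0814] 86.2 q6 17 F [-1.7 -5.4 -4. ] w 0.05 t 47.45
```

{"method": "drive_tool", "body": {"rows": [[[0, 0, 12, 0], [0, 0, 24, 0], [0, 0, 34, 0], [0, 0, 40, 0], [0, 0, 44, 0], [0, 0, 46.5, 0], [0, 0, 48, 0], [0, 0, 48, 0]]]}}

```text
time: 48.12
position: [0.6277, 0.1439, 0.0353]
orientation: [[0.067, 0.998, -0.001], [0.997, -0.067, -0.025], [-0.025, 0.001, -1.0]]
wrist_force: [-3.1, -5.5, 1.1]
grip_width: 0.0504
```

{"method": "drive_tool", "body": {"rows": [[[0, 0, 1, 0], [0, 0, 2, 0], [0, 0, 2.5, 0], [0, 0, 2.5, 0]]]}}

```text
time: 48.45
position: [0.6277, 0.1437, 0.0346]
orientation: [[0.067, 0.998, -0.001], [0.997, -0.067, -0.025], [-0.025, 0.001, -1.0]]
wrist_force: [-4.1, -3.4, 4.4]
grip_width: 0.0503
```

{"method": "drive_tool", "body": {"rows": [[[0, 0, 0, 0], [0, 0, 0, 0], [0, 0, 0, 0], [0, 0, 0, 0], [0, 0, 0, 0], [0, 0, 0, 0]]], "grip": 0.32}}

```text
time: 48.95
position: [0.6279, 0.1439, 0.0345]
orientation: [[0.067, 0.998, -0.0], [0.997, -0.067, -0.025], [-0.025, 0.001, -1.0]]
wrist_force: [0.0, 0.9, -0.8]
grip_width: 0.0623
```

{"method": "drive_tool", "body": {"rows": [[[0, 0, -15, 0], [0, 0, -40, 0], [0, 0, -80, 0], [0, 0, -120, 0], [-60, 0, -140, 0], [-150, 0, -140, 0], [-190, 0, -140, 0], [-230, 0, -140, 0]]]}}

```text
time: 49.62
position: [0.6169, -0.0179, 0.1779]
orientation: [[0.066, 0.998, 0.001], [0.998, -0.066, -0.025], [-0.025, 0.003, -1.0]]
wrist_force: [0.2, -0.3, 0.7]
grip_width: 0.0619
```

{"method": "drive_tool", "body": {"rows": [[[-100, -100, 0, 0], [-100, -100, 0, 0], [-100, -100, 0, 0], [-100, -100, 0, 0], [-100, -100, 0, 0]]]}}

```text
time: 50.03
position: [0.5074, -0.1132, 0.1804]
orientation: [[0.069, 0.998, -0.0], [0.997, -0.069, -0.026], [-0.026, 0.001, -1.0]]
wrist_force: [-0.5, -0.4, 0.0]
grip_width: 0.062
```

```bash
python3 - <<'E'
from sidez import *
c=cam('top','topi.png');meta('topi',c); d=cam('side','sidei.png');meta('sidei',d)
print(follower(c),bot.get_state()['position']); sidez(d,5)
E
```

```text
[(138.6, 0.91), (139.6, 0.97)] [ 0.51075136 -0.1112812   0.18048047]
z    18  19  21  23  25  27  29  31  33  35  37  39  41  43  45  47  49  51  53  55  57  59  61  63  65  67  69  71  73  75  77
  8 110 129 147 143  98  55  51  56  57  58  58  58  58  57  57  56  56  60  69  80 107 154 180 172 163 159 159 160 160 160 160
 14 117 138 154 145  83  57  54  58  60  60  59  59  59  60  59  60  62  70  76  78  77  75  75  99 137 169 169 150 143 148 157
 20 132 137 149 153 117  71  53  57  59  60  60  59  60  59  59  60  63  70  76  78  78  79  68  58  52  51  51  52  54  56  56
 36 110 128 147 145 102  58  52  57  58  58  58  58  58  59  60  60  61  67  78  77  73  69  71  74  68  60  54  54  54  56  58
 42 110 131 155 157  90  58  53  58  59  60  60  59  59  60  60  59  61  67  76  79  78  78  79  76  72  66  60  55  54  54  54
 48 115 136 167 179  85  55  53  58  59  60  60  61  60  60  60  60  61  67  75  78  78  79  75  62  53  52  53  54  57  59  59
 64 112 127 153 170  95  57  53  58  60  60  60  59  59  59  59  61  65  76  79  77  73  69  70  74  68  59  53  54  55  57  59
 70 111
[... 316 characters left out ...]
  65  74  79  79  74  70  71  71  70  63  54  55  56  57  59
 98 117 126 150 145  99  51  56  60  61  61  60  61  61  62  61  60  65  72  77  78  79  80  78  72  64  58  56  56  55  58  60
104 114 132 156 156  72  55  58  61  61  61  61  62  62  62  61  61  65  73  80  80  80  77  66  54  56  56  57  58  59  60  61
120 119 134 156 158  92  59  58  60  62  61  61  62  63  63  63  62  63  68  77  79  79  77  73  69  71  63  58  57  56  57  58
126 119 138 178 173 109  57  57  60  62  63  63  62  62  62  63  63  64  68  77  80  80  80  81  76  66  58  55  57  57  59  61
132 117 126 156 157 114  52  58  61  62  62  63  63  63  63  64  63  61  66  76  81  80  81  76  63  57  57  58  60  62  62  62
```

```bash
python3 - <<'E'
from fit import *
c=cam('top'); Y=np.array([-XR[1],XR[0]]); g=c['image'].max(2); ys=np.arange(-.045,.045,.0005)
for x in range(5,140,7):
    u=proj_many(c,np.c_[O+x/1000*XR+ys[:,None]*Y,np.full(len(ys),.052)]).astype(np.float32)
    dk=np.where(cv2.remap(g,u[:,:1],u[:,1:],cv2.INTER_LINEAR)[:,0]<75)[0]; print(x,-45+dk.min()/2,-45+dk.max()/2,end=' ; ')
print(follower(c)); print(bot.get_state()['time'])
for n,p in(('tape',(.5099,-.233,.022)),('glue',(.763,-.1085,.128)),('cup',(.742,-.292,0))):
    u,v=map(int,proj(c,p)); a=cv2.imread('pics/top0.png')[v-14:v+14,u-14:u+14,::-1]; S_=c['image'][v-22:v+22,u-22:u+22]
    _,s,_,l=cv2.minMaxLoc(cv2.matchTemplate(S_,a,cv2.TM_CCOEFF_NORMED)); print(n,l[0]-8,l[1]-8,round(s,2))
E
```

```text
5 -45.0 -11.0 ; 12 -45.0 -2.0 ; 19 -45.0 24.5 ; 26 -45.0 44.5 ; 33 -45.0 44.5 ; 40 -42.0 6.5 ; 47 -27.0 32.5 ; 54 -23.0 44.5 ; 61 -23.0 13.5 ; 68 -23.0 29.0 ; 75 -22.5 27.0 ; 82 -22.5 27.0 ; 89 -23.0 27.0 ; 96 -23.5 27.0 ; 103 -23.0 26.5 ; 110 -23.0 27.0 ; 117 -23.5 27.0 ; 124 -23.5 26.5 ; 131 -23.0 26.5 ; 138 -23.0 25.5 ; [(138.6, 0.91), (139.6, 0.97)]
50.1833
tape 0 0 1.0
glue 0 0 1.0
cup 0 0 1.0
```

```bash
python3 -c "
from workcell import bot
print(bot.hand_in())"
```

```text
the job is handed in; nothing more can be done
None
```

I fitted the spring and loaded all five ink bottles into the lane. The job is handed in, with the robot clock at about 50 s; `hand_in` reports no verdict.

**Spring:** The leg went into the anchor hole and the loop over the post. The let-go spring then pulled the empty follower to the stop, seen in both cameras. I could not view it again after loading. The follower closed by itself on each bottle, so it is still pulling.

**Row:** The follower last read 139 mm back, against 140 mm for five bottles. The side image shows every bottle's near edge at floor level; the last may be up to 1 mm high. In the top image the bottles' edges are in line and within about 2 mm of centre. The arm hid the front bottles in the final picture, so for the first three I rely on an earlier one.

**Other objects:** Tape, glue and cup show no shift against the first picture.

**What went wrong on the way:**
- The first bottle slipped in the grip because I lifted before the fingers had fully closed. It still ended up flat against the stop.
- Some descents met up to 39 N, apparently from the pads rubbing on the edges of the follower plate.
- The third bottle was let go about 4 mm too high and hung between its neighbour and the follower. I pressed its cap down and checked that it was flat.
- I did not measure tilt on the far side of the bottles. It should be small, as the tool leaned less than 0.03 rad at each release.

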